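# Push the hood window up to its height mark

### The job

The counterweighted window of the small bench-top hood stands slightly open: with the fingertips, push it up from beneath its lip until the underside of the lip is level with the flat bar-shaped height mark on one of the two guide posts (not the round knob on the other post), and leave it standing there. Touch the window only from beneath the lip: do not grip the lip or touch the pane or the lip's sloping top, and do not shift or lift the bottle and beaker that stand before the hood.

Things in the scene. Friction and masses are not known exactly. Their poses are not given: they have to be found in the camera images.
- hood: Fixed white hood, 300 mm wide, 240 deep, 480 high. Origin: on the bench under the middle of the window's front face; x points level into the hood, y left, z up. White guide posts, 32 mm wide, at y = -134 and +134 mm, front faces at x = -12 mm; a 12 mm floor begins at x = 0. Free space beneath and before the lip. Flask and cup fixed inside, over 90 mm behind the window, play no part.
- lip_edge (a point): Middle of the front lower edge of the window's aluminium lip; axes as the hood's. The lip runs along the whole bottom of the window (222 mm along y) and stands out 40 mm in front (-x) of the pane: flat underside at this point's height, rounded nose 7 mm thick, top sloping up at 45 degrees from the nose to the clear pane. At the start the underside is 80 to 110 mm above the bench.
- sash (a joint): Height of the sliding window above its lowest position, m, 0 to 0.20; grows upwards. Slides vertically. The lip's underside is 80 mm above the bench at 0. The window is balanced by a hidden counterweight: friction of about 4 N (up to 6 N with imbalance, either way) holds it wherever it is left, and it must be pushed up from beneath to rise.
- height_mark: The height mark: flat black bar, 30 mm wide, 6 mm high, 5 mm thick, fixed on the front of the left or the right guide post (beyond the end of the lip). Origin: at its mid-height, on the post's face; axes as the hood's. The lip's underside is to be level with this mid-height.
- lock_knob: Round black knob, 26 mm across, standing 14 mm out of the front of the other guide post. Not the mark; not to be used.
- bottle: Small brown bottle with red cap, 44 mm across, 89 mm high, stands loose on the bench in front of the hood's left post, 130 to 200 mm left of the lip's middle. Origin: centre of its underside.
- beaker: Clear beaker, 56 mm across, 70 mm high, stands loose on the bench in front of the hood's right post, 130 to 170 mm right of the lip's middle. Origin: centre of its underside.

How it is judged:
By the outcome, as a careful person would: the job done as asked, in the order asked, and still so for the second after the job is handed in, with the robot touching nothing.
It also fails if it takes over 46 s, if anything falls off the work surface, if the arm or the gripper's body presses on something with over 40 N, if the wrist force passes 120 N, or if a joint passes its speed limit or range.

### The arm

A 6-joint arm with a two-finger parallel gripper is mounted at the origin on a cart in front of the work surface, level with it; the furniture and walls round the work are solid. World frame = base frame: x ahead of the robot, y to its left, z up, the work surface at z = 0. Lengths are in m, angles in rad, forces in N, time in s.
With the tool pointing down it reaches from about 0.35 to 0.775 m from the base axis. Payload 5.5 kg.
Tool frame: the origin (TCP) lies midway between the tips of the shut fingers; the grasp point (between the pads) lies grasp_offset behind it (grasp_offset is the distance from the TCP to the grasp point, in m); x points along the fingers, z is the direction in which the jaws open and shut, and the axes are right-handed (so a half turn about x gives the same grasp; the last joint's range is limited). The gripper opens to 85 mm and grips with 20 to 120 N. Pads are 22 mm wide; open, the fingers measure 114 mm over their backs; the gripper's body (76 mm by 85 mm) begins 54 mm behind the grasp point. The pads swing forward as they close: fully open they stand 13 mm farther back than shut.
Start: joints at [1.07, 0.313, 0.046, 1.304, 0, 1.431], TCP at [0.203, 0.538, 0.231] pointing down, gripper open.
Joint ranges: [-2.76, 2.76], [-0.86, 1.69], [-1.03, 1.26], [-2.2, 2.34], [-1.47, 1.5], [-3.14, 3.14]. Speed limits (rad/s): [2.57, 2.57, 3.14, 3.14, 3.14, 3.14].

### API

Orientations are given as a rotation vector (axis times angle).
In Python, from cell import get_state, grab_frame, job_done, grasp_offset gives the robot as it stands.
- The arm moves only by the tool servo_tool, never from a script. Its argument "steps" is a list of rows, each a list of 7 numbers: the turn, a rotation vector about the tool's x, y, z in degrees, then the shift along the tool's x, y, z in cm, then the closure, from 0 (fully open) to 1 (shut). In form: [[rx, ry, rz, dx, dy, dz, fingers], ...]. A call has 1 to 10 rows; each row shifts and turns the commanded pose from where the row before left it, along the tool's axes as they then stand; what a row does not reach is not made up. A row lasts 1/8 s, in which the tool goes at most 62.5 mm and 10.7 degrees, less where a joint would pass 70% of its speed; a pose out of reach is approached as far as the arm can. A call with a gripper value outside its range is refused whole. The fingers move at their own pace and stop on an object; the grip force is fixed at half the most. Time passes only in rows, so rows that do not move let the fingers close. It gives the time, the measured TCP pose, the force and the opening at its end, in the units of the state.
- get_state(): the state, without advancing time (a new reading comes with each control period).
- grab_frame(name): name is "side" or "top" or "wrist"; returns a dict with "pixels" (480x640x3 uint8, red, green, blue), "K" (3x3 intrinsics, pixels), "origin" and "orientation" of the camera in the world. Camera axes: x right, y down, z forward; pixel columns grow to the right and rows downward; lengths in m; the calibration is good to about 2 mm. A picture is of the moment at which its call begins. There is no depth.
- job_done(): hands the job in, once; it reports no verdict.
The state is a dict: "clock": time; "joint_pos": joint angles; "dq": joint speeds; "joint_torque": joint torques, N m; "tcp_pos": TCP position; "eef_rot": TCP orientation; "force": force on the tool from outside, world axes, zero at the start; "wrist_torque": the same for the moment, N m; "width": finger opening in m.
Only numpy, scipy, OpenCV 4.12 (cv2) and the standard library are available. Lean on these libraries where they do the work, as an engineer would, in place of code of your own. Each camera call takes 0.05 s, during which the arm holds its last target.

## Working session

There is one attempt and no reset: what is moved stays moved. The work goes in short steps, Python scripts to look and compute and a tool call to move; the robot and the scene stay as the last step left them, time stands still between calls to the robot, and variables do not carry over. Pictures are saved under pics/ and viewed, and the job is handed in when it is done.

Besides the shell and the picture viewer there is one more tool, called after "Call:" as name(argument=value, ...), one argument or row to a line, values as JSON. servo_tool: Moves the arm, as the interface text tells. Its arguments: {"type":"object","properties":{"steps":{"type":"array","items":{"type":"array","items":{"type":"number"}}}},"required":["steps"]}

```bash
mkdir -p pics; ls
python3 - <<'E'
from cell import *
import cv2,numpy as np
print(get_state(),grasp_offset)
for n in ("side","top","wrist"):
    f=grab_frame(n); cv2.imwrite(f"pics/{n}0.png",f["pixels"][:,:,::-1]); np.savez(f"pics/{n}0.npz",**f)
    print(n,f["K"],f["origin"],f["orientation"])
E
```

```text
pics
{'clock': 0.0, 'joint_pos': array([1.07041073e+00, 3.14018921e-01, 4.49919593e-02, 1.30362069e+00,
       2.00197196e-05, 1.43122133e+00]), 'dq': array([ 0.00045226, -0.0003458 , -0.00033403,  0.0004259 ,  0.00083103,
       -0.00024418]), 'joint_torque': array([ 7.45984853e-04, -4.80628037e+01,  2.98534173e+01,  1.94656884e-02,
       -8.69283849e-05, -1.78195609e-05]), 'tcp_pos': array([0.20273523, 0.53752569, 0.23040366]), 'eef_rot': array([-0.94033688,  1.36027005,  0.93899372]), 'force': array([-0.26005775, -0.70047419,  0.42401263]), 'wrist_torque': array([-0.00961592,  0.03196218,  0.00311212]), 'width': 0.0854949268924896} 0.0187
side [[579.38023065   0.         319.33588252]
 [  0.         579.38023065 239.63203997]
 [  0.           0.           1.        ]] [ 0.15391292 -0.44969517  0.8426283 ] [-2.30517055  1.15924964 -0.36761349]
top [[549.68480268   0.         319.44024824]
 [  0.         549.68480268 229.48626571]
 [  0.           0.           1.        ]] [ 0.39777282 -0.14686778  1.04552262] [-2.17898122  2.11400067 -0.1973421 ]
wrist [[427.17008621   0.         318.31670744]
 [  0.         427.17008621 233.34326418]
 [  0.           0.           1.        ]] [0.14083174 0.56227668 0.37282064] [2.39603485 1.65713299 0.22151066]
```

View pics/side0.png

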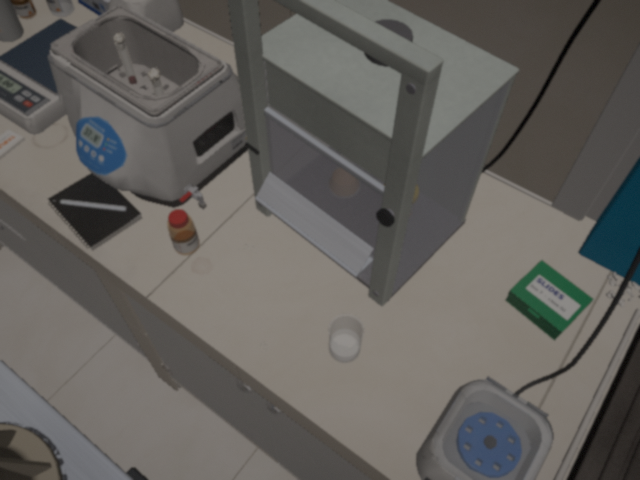

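View pics/top0.png

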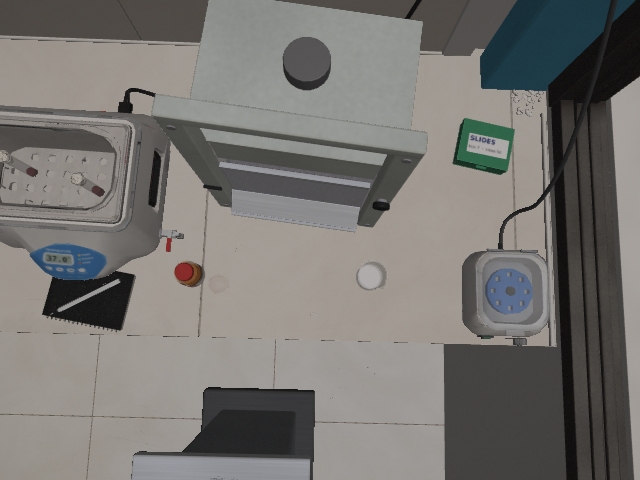

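View pics/wrist0.png

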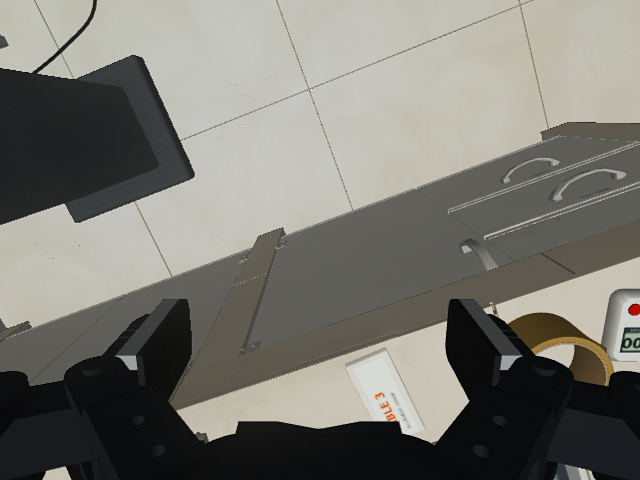

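The mark is on the left post (top about (212,187), side about (252,150)). The round knob is on the right post (top (381,205), side (385,216)). I'll zoom in to get exact pixels.

```bash
cat > h.py <<'E'
import numpy as np,cv2
from scipy.spatial.transform import Rotation as R
def load(n): return np.load(f"pics/{n}.npz")
def ray(f,u,v):
    d=np.linalg.inv(f["K"])@[u,v,1]; d=R.from_rotvec(f["orientation"]).as_matrix()@d
    return f["origin"],d/np.linalg.norm(d)
def plane(f,u,v,z):
    o,d=ray(f,u,v); return o+d*(z-o[2])/d[2]
def tri(f1,p1,f2,p2):
    o1,d1=ray(f1,*p1);o2,d2=ray(f2,*p2)
    s=np.linalg.lstsq(np.c_[d1,-d2],o2-o1,rcond=None)[0]
    a,b=o1+s[0]*d1,o2+s[1]*d2
    return (a+b)/2,np.linalg.norm(a-b)
def proj(f,P):
    c=R.from_rotvec(f["orientation"]).as_matrix().T@(np.asarray(P)-f["origin"]); q=f["K"]@c; return q[:2]/q[2]
def crop(n,x0,y0,w,h,s,out):
    im=cv2.imread(f"pics/{n}.png")[y0:y0+h,x0:x0+w]
    im=cv2.convertScaleAbs(cv2.resize(im,None,fx=s,fy=s,interpolation=cv2.INTER_CUBIC),alpha=1.3)
    cv2.imwrite(f"pics/{out}.png",im)
E
python3 - <<'E'
from h import *
crop("side0",230,90,200,150,4,"c1"); crop("side0",230,170,200,150,4,"c2")
crop("top0",190,140,220,110,3.6,"c3")
E
```

```text
(no output)
```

View pics/c1.png

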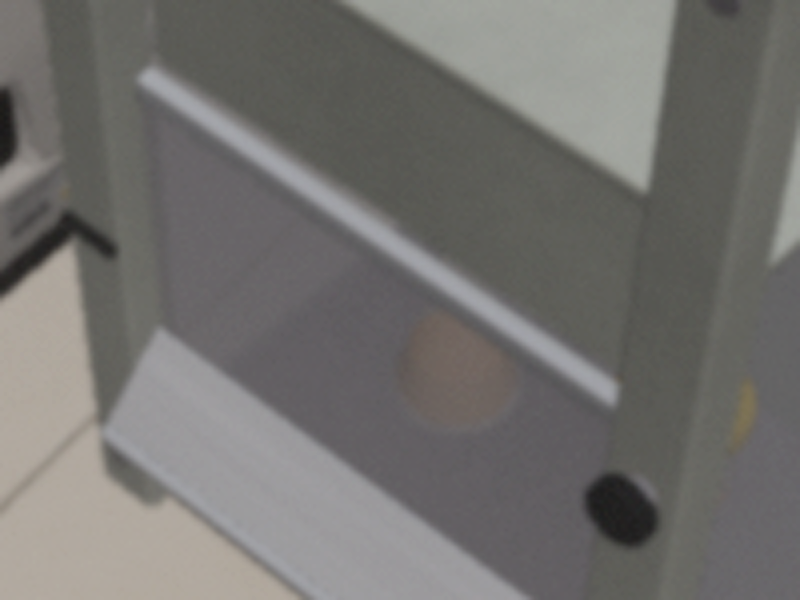

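View pics/c2.png

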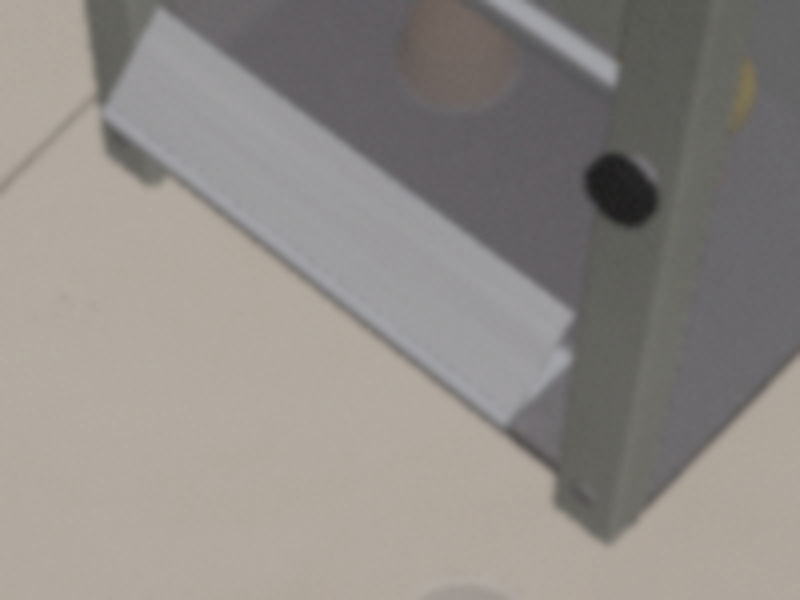

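View pics/c3.png

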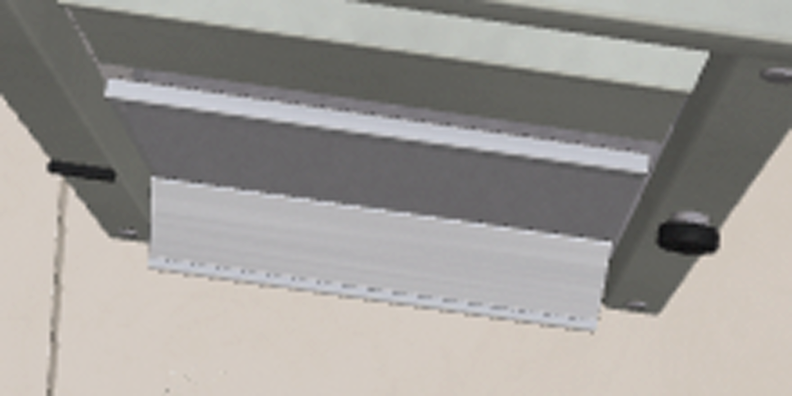

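```bash
python3 - <<'E'
from h import *
S=load("side0");T=load("top0")
c1=lambda x,y:(x/4+230-.375,y/4+90-.375); c2=lambda x,y:(x/4+230-.375,y/4+170-.375); c3=lambda x,y:(x/3.6+190-.36,y/3.6+140-.36)
print("R post base side", plane(S,*c2(555,503),0),plane(S,*c2(608,545),0))
print("L post base side R corner", plane(S,*c2(150,185),0))
print("R post base top", plane(T,*c3(605,305),0),plane(T,*c3(655,312),0))
print("L post base top", plane(T,*c3(110,237),0),plane(T,*c3(150,242),0))
for nm,a,b in [("mark R end",c1(113,252),c3(115,175)),("mark L end",c1(68,215),c3(50,167)),("lipR lower",c2(505,425),c3(595,330)),("lipL",c2(105,112),c3(150,267)),("knob",c2(615,192),c3(688,238)),
  ("lip-pane L",c2(160,8),c3(152,178)),("lip-pane R",c2(573,316),c3(612,240))]:
    print(nm,*tri(S,a,T,b))
# bottle, beaker: rough
print("beaker",plane(S,344,352,0.0),plane(T,371,276,0.07)); print("bottle",tri(S,(179,218),T,(185,271)))
r=R.from_rotvec([-0.94033688,  1.36027005,  0.93899372]).as_matrix();print(r)
print(r.T@(np.array([0.14083174,0.56227668,0.37282064])-[0.20273523,0.53752569,0.23040366]))
E
python3 - <<'E'
import sys; sys.path.insert(0,'.')
import os; os.chdir('.')
from h import *
crop("side0",240,130,30,30,20,"m1");crop("top0",195,175,40,30,18,"m2")
E
```

```text
R post base side [ 0.58210204 -0.23927246  0.        ] [ 0.57875989 -0.26760366  0.        ]
L post base side R corner [ 6.09155173e-01 -4.14490666e-05  0.00000000e+00]
R post base top [ 0.58135737 -0.24063946  0.        ] [ 0.5784149  -0.26760441  0.        ]
L post base top [0.60976558 0.02617437 0.        ] [0.60774167 0.00463707 0.        ]
mark R end [ 0.60264392 -0.00285941  0.17375272] 0.0010407221719177494
mark L end [0.60669173 0.02571402 0.17281118] 0.0018883189597951714
lipR lower [ 0.55296472 -0.22788027  0.09012637] 4.761117458000794e-05
lipL [ 0.57729242 -0.00966213  0.09166269] 0.0010694112174793552
knob [ 0.56741375 -0.25214448  0.24168062] 0.00245282232932772
lip-pane L [ 0.61351524 -0.01289408  0.1257886 ] 0.00010109399137503719
lip-pane R [ 0.5905882  -0.23172792  0.12306565] 0.0019047339879595963
beaker [ 0.47568739 -0.26473809  0.        ] [ 0.47666531 -0.25964784  0.07      ]
bottle (array([0.47416685, 0.0664479 , 0.08527075]), np.float64(0.0004223665527502325))
[[-9.05764115e-04 -9.35610828e-01  3.53031950e-01]
 [-1.61474757e-03  3.53033003e-01  9.35609476e-01]
 [-9.99998286e-01  2.77384006e-04 -1.83053993e-03]]
[-0.14240063  0.066695    0.00104265]
```

View pics/m1.png

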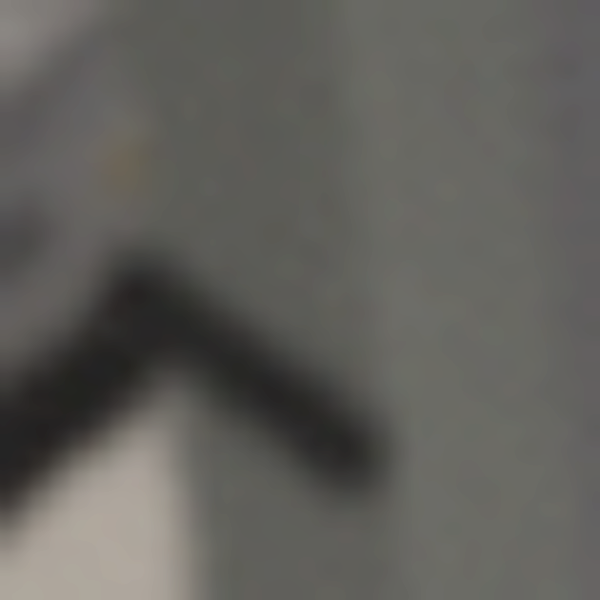

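View pics/m2.png

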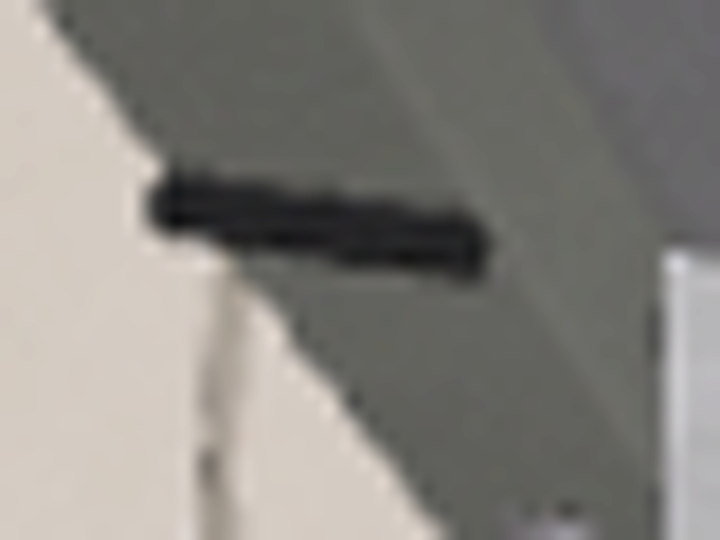

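```bash
cat >> h.py <<'E'
PSI=-np.arctan2(.1108,.9938)
HX=np.array([np.cos(PSI),np.sin(PSI),0]);HY=np.array([-np.sin(PSI),np.cos(PSI),0])
H0=np.array([.6055,-.123,0])
def hood(P): d=np.asarray(P)-H0; return np.array([d@HX,d@HY,d[2]])
def world(p): return H0+p[0]*HX+p[1]*HY+np.array([0,0,p[2]])
def onx(f,u,v,xh):
    o,d=ray(f,u,v); t=(xh-(o-H0)@HX)/(d@HX); return hood(o+t*d)
E
python3 - <<'E'
from h import *
S=load("side0");T=load("top0")
for n,f,(x0,x1,y0,y1) in (("side",S,(250,262,140,160)),("top",T,(200,225,178,195))):
    g=f["pixels"].mean(2)[y0:y1,x0:x1]
    bg=np.median(g); w=np.clip((75-g)/50,0,1)
    # column-wise centroid line
    for c in range(x1-x0):
        if w[:,c].sum()>1:
            r=(w[:,c]*np.arange(y0,y1)).sum()/w[:,c].sum()
            print(n,c+x0,round(r,2),round(w[:,c].sum(),2),onx(f,c+x0,r,-.0145).round(4))
for nm,p in (("Rpost",[.58210204,-.23927246,0]),("Rpost2",[.57875989,-.2676,0]),("L",[.60915,0,0]),("Lt",[.6098,.0262,0]),("lipR",[0.55296472,-0.22788027,0.09012637]),("lipL",[0.57729242,-0.00966213,0.09166269])): print(nm,hood(p).round(4))
E
```

```text
side 250 146.57 5.05 [-0.0145  0.1399  0.171 ]
side 251 147.63 5.61 [-0.0145  0.1377  0.1702]
side 252 148.29 5.67 [-0.0145  0.1354  0.1703]
side 253 148.73 5.67 [-0.0145  0.133   0.1711]
side 254 149.35 5.66 [-0.0145  0.1307  0.1713]
side 255 149.99 5.78 [-0.0145  0.1283  0.1716]
side 256 150.65 5.49 [-0.0145  0.1261  0.1717]
side 257 151.44 4.6 [-0.0145  0.1238  0.1716]
side 258 152.5 2.95 [-0.0145  0.1216  0.1707]
top 204 185.36 3.49 [-0.0145  0.1483  0.1711]
top 205 185.35 3.45 [-0.0145  0.1464  0.1722]
top 206 185.37 3.33 [-0.0145  0.1446  0.1731]
top 207 185.92 3.59 [-0.0145  0.1435  0.17  ]
top 208 186.05 3.87 [-0.0145  0.1419  0.1702]
top 209 186.15 3.81 [-0.0145  0.1402  0.1705]
top 210 186.24 3.73 [-0.0145  0.1385  0.1709]
top 211 186.59 3.79 [-0.0145  0.1371  0.1693]
top 212 186.65 3.87 [-0.0145  0.1353  0.17  ]
top 213 186.82 4.21 [-0.0145  0.1337  0.1697]
top 214 187.12 3.93 [-0.0145  0.1323  0.1685]
top 215 187.15 3.87 [-0.0145  0.1305  0.1694]
top 216 187.39 3.73 [-0.0145  0.129   0.1686]
top 217 187.51 3.56 [-0.0145  0.1273  0.1688]
top 218 187.94 3.53 [-0.0145  0.126   0.1666]
top 219 188.0 3.54 [-0.0145  0.1243  0.1672]
top 220 188.16 3.73 [-0.0145  0.1226  0.1671]
top 221 188.49 3.08 [-0.0145  0.1212  0.1657]
Rpost [-0.0104 -0.1181  0.    ]
Rpost2 [-0.0106 -0.1467  0.    ]
L [-0.01    0.1226  0.    ]
Lt [-0.0123  0.1488  0.    ]
lipR [-0.0406 -0.1101  0.0901]
lipL [-0.0406  0.1095  0.0917]
```

```bash
cat >> h.py <<'E'
from scipy.spatial.transform import Slerp
def rows(p0,r0,wps,fing):
    """wps: list of (p,Rot,n); prints tool-frame rows"""
    p=np.array(p0,float);r=r0;out=[]
    for P,Rr,n in wps:
        P=np.asarray(P);dr=(r.inv()*Rr).as_rotvec();
        for i in range(n):
            step=R.from_rotvec(dr/n); d=r.inv().apply((P-p)/(n-i))
            rr=np.degrees(dr/n).round(1); d=(d*100).round(2)
            out.append([*rr.tolist(),*d.tolist(),fing])
            p=p+r.apply(d/100); r=r*R.from_rotvec(np.radians(rr))
    return out,p,r
def tool(pitch,yaw,flip=1):
    # x along yaw dir pitched up; y up-ish if flip=1
    x=np.array([np.cos(pitch)*np.cos(yaw),np.cos(pitch)*np.sin(yaw),np.sin(pitch)])
    z=np.array([np.sin(yaw),-np.cos(yaw),0])*flip; y=np.cross(z,x)
    return R.from_matrix(np.c_[x,y,z])
E
python3 - <<'E'
from h import *
r0=R.from_rotvec([-0.94033688,1.36027005,0.93899372]); p0=[.2027,.5375,.2304]
print(tool(0,PSI).as_matrix().round(2), tool(-np.pi/2,PSI).as_matrix().round(2))
w=[]
az0,az1=np.radians(69.3),np.radians(-8); n=14
yaw0=r0
for i in range(1,n+1):
    a=az0+(az1-az0)*i/n; rad=.5745+(.44-.5745)*min(1,i/6); z=.2304+.07*min(1,i/3)
    w.append(([rad*np.cos(a),rad*np.sin(a),z],r0*R.from_rotvec([-np.radians(103.)*i/n,0,0]),1))
o,p,r=rows(p0,r0,w,1)
for x in o: print(x)
print(p,r.as_matrix().round(3))
T=load("top0"); print(plane(T,70,275,.15),plane(T,135,200,.2))
f=load("wrist0"); print(r0.as_matrix().T@R.from_rotvec(f["orientation"]).as_matrix())
E
```

```text
[[ 0.99  0.   -0.11]
 [-0.11  0.   -0.99]
 [ 0.    1.    0.  ]] [[ 0.    0.99 -0.11]
 [ 0.   -0.11 -0.99]
 [-1.    0.   -0.  ]]
[-7.4, 0.0, 0.0, -2.33, -5.35, -2.5, 1]
[-7.3, -0.0, 0.0, -2.33, -4.41, -3.57, 1]
[-7.4, -0.0, -0.0, -2.33, -3.31, -4.36, 1]
[-7.3, -0.0, -0.0, 0.01, -2.1, -4.84, 1]
[-7.4, -0.0, 0.0, 0.0, -0.85, -5.01, 1]
[-7.3, -0.0, -0.0, 0.01, 0.38, -4.87, 1]
[-7.4, -0.0, -0.0, 0.0, -0.73, -4.18, 1]
[-7.4, -0.0, -0.0, 0.01, 0.21, -4.23, 1]
[-7.3, 0.0, -0.0, 0.0, 1.16, -4.08, 1]
[-7.4, -0.0, -0.0, 0.01, 2.03, -3.72, 1]
[-7.3, 0.0, -0.0, 0.01, 2.82, -3.17, 1]
[-7.4, -0.0, -0.0, 0.0, 3.45, -2.46, 1]
[-7.3, 0.0, -0.0, 0.01, 3.91, -1.63, 1]
[-7.4, 0.0, -0.0, 0.01, 4.17, -0.73, 1]
[ 0.43573701 -0.06119908  0.30035579] [[-0.001 -0.134 -0.991]
 [-0.002 -0.991  0.134]
 [-1.     0.002  0.001]]
[0.45712866 0.23575131 0.15      ] [0.57350694 0.1258569  0.2       ]
[[-9.50128545e-04 -2.64144766e-01  9.64482576e-01]
 [ 4.81862455e-05 -9.64483022e-01 -2.64144841e-01]
 [ 9.99999547e-01 -2.04496759e-04  9.29110995e-04]]
```

Run:
```python
from h import *
r0=R.from_rotvec([-0.94033688,1.36027005,0.93899372]); p0=[.2027,.5375,.2304]
w=[]
az0,az1=np.radians(69.3),np.radians(-12); n=14
for i in range(1,n+1):
    a=az0+(az1-az0)*i/n; rad=.5745+(.44-.5745)*min(1,i/6); z=.2304+.07*min(1,i/3)
    w.append(([rad*np.cos(a),rad*np.sin(a),z],r0*R.from_rotvec([np.radians(80)*i/n,0,0]),1))
o,p,r=rows(p0,r0,w,1)
for x in o: print(x)
print(p,r.as_matrix().round(3))
```

```text
[5.7, 0.0, -0.0, -2.33, -5.62, -2.53, 1]
[5.7, 0.0, 0.0, -2.33, -5.35, -2.53, 1]
[5.7, -0.0, -0.0, -2.33, -5.13, -2.52, 1]
[5.8, 0.0, 0.0, 0.01, -4.89, -2.53, 1]
[5.7, 0.0, 0.0, 0.0, -4.66, -2.5, 1]
[5.7, -0.0, 0.0, 0.01, -4.43, -2.51, 1]
[5.7, -0.0, 0.0, 0.01, -4.45, -0.27, 1]
[5.7, -0.0, 0.0, 0.0, -4.45, -0.27, 1]
[5.7, -0.0, 0.0, 0.01, -4.45, -0.29, 1]
[5.7, -0.0, 0.0, 0.0, -4.45, -0.3, 1]
[5.8, -0.0, -0.0, 0.01, -4.44, -0.3, 1]
[5.7, -0.0, -0.0, 0.01, -4.45, -0.3, 1]
[5.7, -0.0, 0.0, 0.0, -4.45, -0.32, 1]
[5.7, -0.0, 0.0, 0.01, -4.44, -0.32, 1]
[ 0.43035555 -0.09143828  0.30040949] [[-0.001  0.185  0.983]
 [-0.002  0.983 -0.185]
 [-1.    -0.002 -0.001]]
```

Call:
servo_tool(
  steps=[
    [5.7,0,0,-2.33,-5.6,-2.5,1],
    [5.7,0,0,-2.33,-5.35,-2.5,1],
    [5.7,0,0,-2.33,-5.1,-2.5,1],
    [5.8,0,0,0,-4.9,-2.5,1],
    [5.7,0,0,0,-4.65,-2.5,1],
    [5.7,0,0,0,-4.45,-2.5,1],
    [5.7,0,0,0,-4.45,-0.3,1],
    [5.7,0,0,0,-4.45,-0.3,1],
    [5.7,0,0,0,-4.45,-0.3,1],
    [5.7,0,0,0,-4.45,-0.3,1],
  ],
)

```text
clock: 1.4
tcp_pos: [0.4292, 0.0881, 0.2995]
eef_rot: [-0.165, 1.565, 0.165]
force: [-0.5, 0.5, -1.6]
width: 0.0002
```

Call:
servo_tool(
  steps=[
    [5.8,0,0,0,-4.45,-0.3,1],
    [5.7,0,0,0,-4.45,-0.3,1],
    [5.7,0,0,0,-4.45,-0.3,1],
    [5.7,0,0,0,-4.45,-0.3,1],
    [0,0,0,0,0,0,1],
  ],
)

```text
clock: 2.02
tcp_pos: [0.4277, -0.0901, 0.2994]
eef_rot: [0.15, 1.566, -0.15]
force: [0.1, 0.9, 0.8]
width: -0.0
```

Run:
```python
from cell import *
import cv2,numpy as np
s=get_state();print({k:np.round(v,3) for k,v in s.items()})
for n in ("wrist",):
    f=grab_frame(n); cv2.imwrite(f"pics/{n}1.png",f["pixels"][:,:,::-1]); np.savez(f"pics/{n}1.npz",**f)
```

```text
{'clock': np.float64(2.025), 'joint_pos': array([-0.392,  0.032, -0.13 ,  1.409, -0.   ,  1.371]), 'dq': array([ 0.058, -0.005, -0.004,  0.011,  0.022,  0.001]), 'joint_torque': array([-1.2190e+00, -3.1812e+01,  3.0235e+01, -1.3900e-01, -2.1400e-01,
       -6.0000e-03]), 'tcp_pos': array([ 0.428, -0.09 ,  0.299]), 'eef_rot': array([ 0.15 ,  1.566, -0.15 ]), 'force': array([0.094, 0.923, 0.762]), 'wrist_torque': array([ 0.073,  0.022, -0.018]), 'width': np.float64(-0.0)}
```

View pics/wrist1.png

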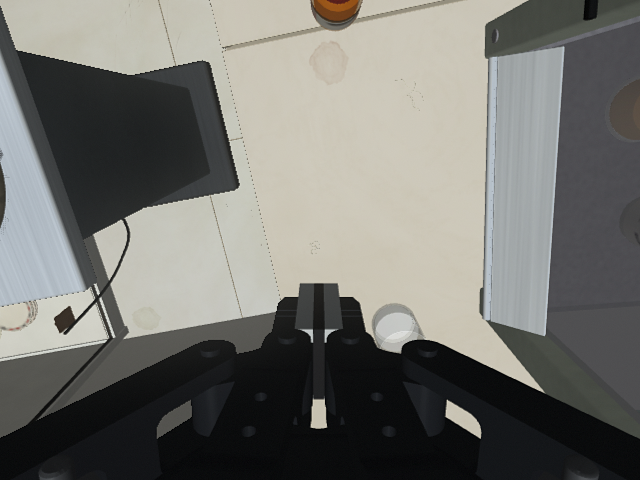

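```bash
cat >> h.py <<'E'
def RT(pitch=4,roll=-20): return tool(np.radians(pitch),PSI)*R.from_rotvec([np.radians(roll),0,0])
E
python3 - <<'E'
from h import *
r0=R.from_rotvec([0.15,1.566,-.15]); p0=[.428,-.09,.299]
t=RT(); print(t.as_matrix().round(2),world([-.1,0,.2]))
print(np.degrees((r0.inv()*t).as_rotvec()))
o,p,r=rows(p0,r0,[(world([-.1,0,.2]),t,13)],1)
for x in o: print(x)
E
```

```text
[[ 0.99 -0.03 -0.13]
 [-0.11  0.35 -0.93]
 [ 0.07  0.94  0.34]] [ 0.50611578 -0.11191953  0.2       ]
[ 49.47383336 -78.1420152   59.51070998]
[3.8, -6.0, 4.6, 0.76, -0.05, 0.62, 1]
[3.8, -6.0, 4.6, 0.82, -0.08, 0.54, 1]
[3.8, -6.0, 4.6, 0.86, -0.11, 0.46, 1]
[3.8, -6.0, 4.6, 0.9, -0.15, 0.38, 1]
[3.8, -6.0, 4.6, 0.92, -0.2, 0.3, 1]
[3.8, -6.0, 4.6, 0.92, -0.26, 0.21, 1]
[3.8, -6.0, 4.6, 0.92, -0.32, 0.14, 1]
[3.8, -6.0, 4.6, 0.9, -0.39, 0.06, 1]
[3.8, -6.0, 4.6, 0.87, -0.46, 0.0, 1]
[3.8, -6.0, 4.6, 0.83, -0.53, -0.05, 1]
[3.8, -6.0, 4.6, 0.78, -0.6, -0.1, 1]
[3.8, -6.0, 4.6, 0.71, -0.67, -0.14, 1]
[3.8, -6.0, 4.6, 0.64, -0.73, -0.16, 1]
```

Call:
servo_tool(
  steps=[
    [3.8,-6.0,4.6,0.76,-0.05,0.62,1],
    [3.8,-6.0,4.6,0.82,-0.08,0.54,1],
    [3.8,-6.0,4.6,0.86,-0.11,0.46,1],
    [3.8,-6.0,4.6,0.9,-0.15,0.38,1],
    [3.8,-6.0,4.6,0.92,-0.2,0.3,1],
    [3.8,-6.0,4.6,0.92,-0.26,0.21,1],
    [3.8,-6.0,4.6,0.92,-0.32,0.14,1],
  ],
)

```text
clock: 2.95
tcp_pos: [0.4704, -0.098, 0.2467]
eef_rot: [0.797, 0.695, -0.096]
force: [0.3, 0.3, -0.6]
width: -0.0003
```

Call:
servo_tool(
  steps=[
    [3.8,-6.0,4.6,0.9,-0.39,0.06,1],
    [3.8,-6.0,4.6,0.87,-0.46,0,1],
    [3.8,-6.0,4.6,0.83,-0.53,-0.05,1],
    [3.8,-6.0,4.6,0.78,-0.6,-0.1,1],
    [3.8,-6.0,4.6,0.71,-0.67,-0.14,1],
    [3.8,-6.0,4.6,0.64,-0.73,-0.16,1],
    [0,0,0,0,0,0,1],
  ],
)

```text
clock: 3.82
tcp_pos: [0.4127, -0.2238, 0.315]
eef_rot: [1.252, 0.152, 0.016]
force: [-0.4, -0.1, -0.5]
width: 0.0003
```

```bash
cat > snap.py <<'E'
import sys
from cell import *
import cv2,numpy as np
from h import *
i=sys.argv[1]
for n in sys.argv[2:]:
    f=grab_frame(n); cv2.imwrite(f"pics/{n}{i}.png",f["pixels"][:,:,::-1]); np.savez(f"pics/{n}{i}.npz",**f)
s=get_state();print({k:np.round(s[k],4) for k in ("clock","joint_pos","tcp_pos","eef_rot","force","joint_torque")})
r=R.from_rotvec(s["eef_rot"]); print("toolx",r.as_matrix().round(3)); print("hood tcp",hood(s["tcp_pos"]).round(4),"rot err deg",np.degrees((r.inv()*RT()).as_rotvec()).round(1))
E
python3 snap.py 2 wrist side
```

```text
{'clock': np.float64(3.925), 'joint_pos': array([-1.4287, -0.2024, -1.0266,  0.3684,  1.4562,  1.6333]), 'tcp_pos': array([ 0.414 , -0.2228,  0.3158]), 'eef_rot': array([1.2452, 0.1543, 0.0195]), 'force': array([ 0.6223, -0.4933,  1.0103]), 'joint_torque': array([ -0.8439, -13.3267,  25.5167,  -2.1855,   3.1254,  -0.0421])}
toolx [[ 0.989  0.069  0.128]
 [ 0.099  0.321 -0.942]
 [-0.106  0.944  0.311]]
hood tcp [-0.1793 -0.1204  0.3158] rot err deg [ -1.5 -14.7   5.6]
```

View pics/wrist2.png

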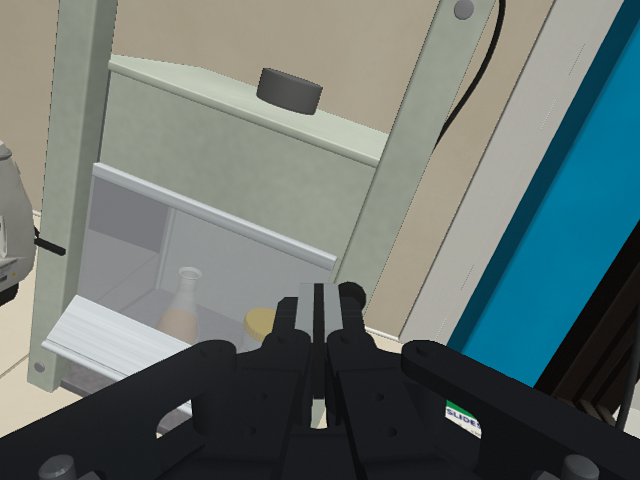

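View pics/side2.png

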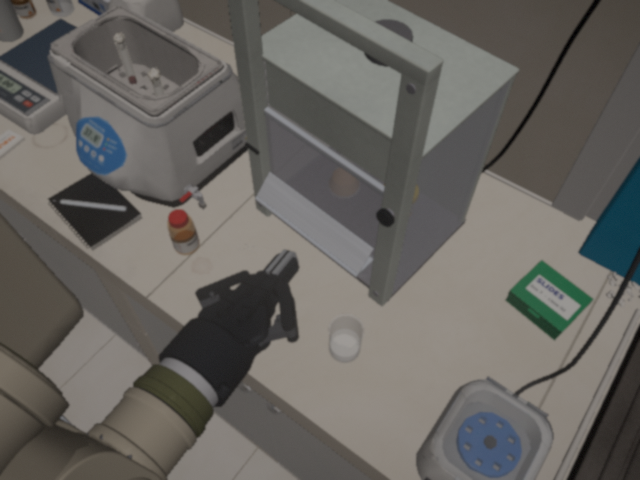

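Run:
```python
import numpy as np
D=[(.31402,.04499,1.30362,.5689,.5304),(.032,-.130,1.409,.4299,.5992),(-.2024,-1.0266,.3684,.2665,.3477)]
A=[];b=[]
for j2,j3,j4,W,z in D:
    ph=j2-j3;th=ph+j4
    A.append([1,0,np.sin(j2),np.cos(ph),np.sin(th)]);b.append(W)
    A.append([0,1,np.cos(j2),-np.sin(ph),np.cos(th)]);b.append(z)
A=np.array(A);b=np.array(b)
for cols in ([0,1,2,3,4],[1,2,3,4],[1,2,3],[0,1,2,3]):
    x,res,rk,sv=np.linalg.lstsq(A[:,cols],b,rcond=None); print(cols,x.round(4),(A[:,cols]@x-b).round(4),sv.round(2))
```

```text
[0, 1, 2, 3, 4] [ 0.4648  0.1182  0.5078  0.2282 -0.2733] [-0.0005  0.0106  0.0032 -0.0102 -0.0027 -0.0005] [2.89 2.51 0.55 0.26 0.06]
[1, 2, 3, 4] [0.3032 0.3588 0.4262 0.0309] [-0.0162  0.0007  0.0332 -0.0062 -0.0204  0.0055] [2.57 2.25 0.54 0.24]
[1, 2, 3] [0.3264 0.3509 0.4566] [-0.0203  0.0084  0.0319  0.0043 -0.0269 -0.0127] [2.56 1.55 0.25]
[0, 1, 2, 3] [0.0593 0.2737 0.3798 0.3932] [-0.0132 -0.      0.0297 -0.0094 -0.0165  0.0094] [2.62 2.21 0.41 0.21]
```

Run:
```python
from h import *
r0=R.from_rotvec([1.2452,.1543,.0195]); p0=[.414,-.2228,.3158]
t=tool(np.radians(-60),-.25)*R.from_rotvec([np.radians(-60),0,0])
o,p,r=rows(p0,r0,[([.47,-.15,.25],t,8)],1)
print(np.degrees((r0.inv()*t).as_rotvec()))
for x in o: print(x)
```

```text
[-27.04603102  20.2978591  -52.81984821]
[-3.4, 2.5, -6.6, 0.87, -0.44, -1.02, 1]
[-3.4, 2.5, -6.6, 0.95, -0.27, -1.01, 1]
[-3.4, 2.5, -6.6, 1.02, -0.1, -0.97, 1]
[-3.4, 2.5, -6.6, 1.06, 0.08, -0.93, 1]
[-3.4, 2.5, -6.6, 1.08, 0.26, -0.87, 1]
[-3.4, 2.5, -6.6, 1.08, 0.43, -0.8, 1]
[-3.4, 2.5, -6.6, 1.06, 0.6, -0.73, 1]
[-3.4, 2.5, -6.6, 1.0, 0.76, -0.64, 1]
```

Call:
servo_tool(
  steps=[
    [-3.4,2.5,-6.6,0.87,-0.44,-1.0,1],
    [-3.4,2.5,-6.6,0.95,-0.27,-1.0,1],
    [-3.4,2.5,-6.6,1.0,-0.1,-0.97,1],
    [-3.4,2.5,-6.6,1.06,0.08,-0.93,1],
  ],
)

```text
clock: 4.42
tcp_pos: [0.4426, -0.1853, 0.2844]
eef_rot: [0.941, 0.573, -0.246]
force: [0.1, -0.4, -0.3]
width: -0.0005
```

```bash
cat > st.py <<'E'
from cell import *
from h import *
import json
s=get_state(); 
open("states.txt","a").write(json.dumps([s["joint_pos"].tolist(),s["tcp_pos"].tolist(),s["eef_rot"].tolist()])+"\n")
print({k:np.round(s[k],4) for k in ("clock","joint_pos","tcp_pos","eef_rot","force")}); print(R.from_rotvec(s["eef_rot"]).as_matrix().round(3))
E
python3 st.py
```

```text
{'clock': np.float64(4.425), 'joint_pos': array([-1.0871, -0.3865, -0.8678,  0.5404,  0.8505,  1.6712]), 'tcp_pos': array([ 0.4426, -0.1853,  0.2844]), 'eef_rot': array([ 0.941 ,  0.5726, -0.2463]), 'force': array([ 0.1106, -0.4311, -0.3046])}
[[ 0.825  0.439  0.354]
 [ 0.045  0.575 -0.817]
 [-0.563  0.69   0.455]]
```

Call:
servo_tool(
  steps=[
    [-3.4,2.5,-6.6,1.08,0.26,-0.87,1],
    [-3.4,2.5,-6.6,1.08,0.43,-0.8,1],
    [-3.4,2.5,-6.6,1.06,0.6,-0.73,1],
    [-3.4,2.5,-6.6,1.0,0.76,-0.64,1],
  ],
)

```text
clock: 4.92
tcp_pos: [0.4714, -0.1482, 0.2525]
eef_rot: [0.595, 0.955, -0.497]
force: [-0.3, 0.1, 0.1]
width: 0.0002
```

```bash
python3 st.py
```

```text
{'clock': np.float64(4.925), 'joint_pos': array([-0.5596, -0.2678, -0.6458,  0.6806,  0.1493,  1.8201]), 'tcp_pos': array([ 0.4714, -0.1482,  0.2525]), 'eef_rot': array([ 0.5947,  0.9552, -0.4974]), 'force': array([-0.315 ,  0.0878,  0.052 ])}
[[ 0.49   0.631  0.602]
 [-0.131  0.735 -0.665]
 [-0.862  0.247  0.443]]
```

```bash
cat > fit.py <<'E'
import numpy as np,json
def fit(pr=True):
    D=[json.loads(l) for l in open("states.txt")]
    D+= [([1.07041,.314019,.044992,1.30362,0,1.43122],[.202735,.537526,.230404]),([-.392,.032,-.130,1.409,0,1.371],[.4277,-.0901,.2994]),([-1.4287,-.2024,-1.0266,.3684,1.4562,1.6333],[.414,-.2228,.3158])]
    A=[];b=[];lat=[]
    for d in D:
        q,t=np.array(d[0]),np.array(d[1])
        e=np.array([np.cos(q[0]),np.sin(q[0])]);l=np.array([-e[1],e[0]])
        r=t[:2]@e; la=t[:2]@l; lat.append(la-.08-.3*np.sin(q[4]))
        th=q[1]-q[2]+q[3];ph=q[1]-q[2]
        r-=.3*np.cos(q[4])*np.cos(th); z=t[2]+.3*np.cos(q[4])*np.sin(th)
        f=lambda x,y,al:(x*np.cos(al)+y*np.sin(al),-x*np.sin(al)+y*np.cos(al))
        A.append([1,0,np.cos(q[1]),np.sin(q[1]),np.cos(ph),np.sin(ph),np.sin(th)]);b.append(r)
        A.append([0,1,-np.sin(q[1]),np.cos(q[1]),-np.sin(ph),np.cos(ph),np.cos(th)]);b.append(z)
    A=np.array(A);b=np.array(b)
    if pr: print("lat res",np.round(lat,4))
    for cols in ([0,1,2,3,4,5,6],[1,2,3,4,5,6],[1,2,3,4,5],[1,3,4,5]):
        x,res,rk,sv=np.linalg.lstsq(A[:,cols],b,rcond=None)
        if pr: print(cols,x.round(4),np.abs(A[:,cols]@x-b).max().round(4),sv.round(3))
fit()
E
python3 fit.py
```

```text
lat res [0.0002 0.     0.     0.0001 0.0002]
[0, 1, 2, 3, 4, 5, 6] [-3.000e-04  1.885e-01  2.640e-02  4.044e-01  4.023e-01  7.590e-02
  5.000e-04] 0.0191 [4.399 3.812 0.764 0.651 0.211 0.21  0.14 ]
[1, 2, 3, 4, 5, 6] [1.885e-01 2.640e-02 4.044e-01 4.022e-01 7.590e-02 3.000e-04] 0.0191 [3.984 3.616 0.75  0.651 0.211 0.147]
[1, 2, 3, 4, 5] [0.1885 0.0267 0.4045 0.4022 0.0759] 0.0191 [3.812 3.095 0.651 0.651 0.21 ]
[1, 3, 4, 5] [0.1995 0.3992 0.4253 0.0826] 0.0161 [3.809 2.242 0.651 0.211]
```

```bash
cat >> fit.py <<'E'
E
sed -i 's/^        if pr: print(cols.*/&\n        if pr: print((A[:,cols]@x-b).round(4).reshape(-1,2).tolist())/' fit.py; python3 fit.py; cat states.txt
```

```text
lat res [0.0002 0.     0.     0.0001 0.0002]
[0, 1, 2, 3, 4, 5, 6] [-3.000e-04  1.885e-01  2.640e-02  4.044e-01  4.023e-01  7.590e-02
  5.000e-04] 0.0191 [4.399 3.812 0.764 0.651 0.211 0.21  0.14 ]
[[-0.0027, 0.0012], [-0.0123, -0.0033], [-0.0112, 0.0009], [0.0191, 0.0025], [0.0072, -0.0013]]
[1, 2, 3, 4, 5, 6] [1.885e-01 2.640e-02 4.044e-01 4.022e-01 7.590e-02 3.000e-04] 0.0191 [3.984 3.616 0.75  0.651 0.211 0.147]
[[-0.0027, 0.0011], [-0.0123, -0.0033], [-0.0112, 0.0009], [0.0191, 0.0025], [0.0072, -0.0012]]
[1, 2, 3, 4, 5] [0.1885 0.0267 0.4045 0.4022 0.0759] 0.0191 [3.812 3.095 0.651 0.651 0.21 ]
[[-0.0027, 0.0011], [-0.0123, -0.0033], [-0.0112, 0.0008], [0.0191, 0.0026], [0.0072, -0.0012]]
[1, 3, 4, 5] [0.1995 0.3992 0.4253 0.0826] 0.0161 [3.809 2.242 0.651 0.211]
[[-0.0019, -0.0076], [-0.0127, -0.0068], [-0.0142, 0.0154], [0.0161, 0.0121], [0.0026, -0.0131]]
[[-1.0871127098718283, -0.3864960471443709, -0.8677645074973532, 0.5403890461454519, 0.850499927597346, 1.6712289580604751], [0.4425986062160326, -0.1853456925182929, 0.2844196861496088], [0.9410260452428731, 0.5725947626572203, -0.2463297629836894]]
[[-0.5595662149817453, -0.2677626313155912, -0.6457865072625262, 0.680649380312976, 0.14932407722125207, 1.8201251792128597], [0.47143687468941115, -0.14818754470386905, 0.25249602426726603], [0.5947469313048243, 0.9551813120757495, -0.49744300525446955]]
```

```bash
sed -i 's/np.sin(ph),np.sin(th)\]/np.sin(ph),np.sin(th),np.cos(th)]/; s/np.cos(ph),np.cos(th)\]/np.cos(ph),np.cos(th),-np.sin(th)]/; s/for cols in .*/for cols in ([1,2,3,4,5,7],[1,3,4,5,7],[1,3,4,7],[0,1,3,4,5,7]):/' fit.py; python3 fit.py
```

```text
lat res [0.0002 0.     0.     0.0001 0.0002]
[1, 2, 3, 4, 5, 7] [2.334e-01 2.000e-04 5.184e-01 4.094e-01 5.530e-02 1.405e-01] 0.0001 [4.376 3.128 0.762 0.651 0.21  0.141]
[[0.0, 0.0], [-0.0, 0.0], [-0.0, -0.0001], [-0.0, 0.0001], [-0.0, -0.0]]
[1, 3, 4, 5, 7] [0.2336 0.5187 0.4095 0.0552 0.1409] 0.0001 [4.375 2.28  0.761 0.212 0.186]
[[0.0, -0.0], [0.0, 0.0], [0.0, -0.0], [-0.0001, 0.0001], [-0.0001, -0.0001]]
[1, 3, 4, 7] [0.3179 0.5178 0.4245 0.1714] 0.019 [4.021 1.885 0.492 0.187]
[[0.0039, 0.0016], [0.0087, 0.0], [-0.0006, -0.0043], [0.0057, -0.0039], [-0.019, 0.0065]]
[0, 1, 3, 4, 5, 7] [4.000e-04 2.334e-01 5.184e-01 4.093e-01 5.520e-02 1.405e-01] 0.0001 [4.39  3.154 0.763 0.364 0.21  0.153]
[[0.0, -0.0], [-0.0, -0.0], [-0.0, -0.0], [-0.0, 0.0001], [0.0, 0.0]]
```

```bash
cat > kin.py <<'E'
import numpy as np
from scipy.optimize import brentq
from scipy.spatial.transform import Rotation as R
Z0,L1,FX,FZ,L0,L,D=.2336,.5187,.4095,.0552,.1409,.3,.08
LIM=np.array([[-2.76,2.76],[-.86,1.69],[-1.03,1.26],[-2.2,2.34],[-1.47,1.5],[-3.14,3.14]])
def fk(q):
    e=np.array([np.cos(q[0]),np.sin(q[0]),0]);l=np.array([-e[1],e[0],0]);k=np.array([0,0,1.])
    ph=q[1]-q[2];th=ph+q[3]
    el=Z0*k+L1*(np.sin(q[1])*e+np.cos(q[1])*k)
    w4=el+FX*(np.cos(ph)*e-np.sin(ph)*k)+FZ*(np.sin(ph)*e+np.cos(ph)*k)
    v=np.cos(th)*e-np.sin(th)*k; u=np.sin(th)*e+np.cos(th)*k
    w5=w4+L0*v+D*l
    x=np.cos(q[4])*v+np.sin(q[4])*l
    y0=-np.sin(q[4])*v+np.cos(q[4])*l
    # frame x,y0,u' ; roll q6 about x
    B=np.c_[x,y0,np.cross(x,y0)]
    return w5+L*x, R.from_matrix(B)*R.from_rotvec([q[5]+ROFF,0,0]), el,w4,w5
ROFF=0
def ik(tcp,Rt):
    x=Rt.as_matrix()[:,0]; out=[]
    def g(j1):
        l=np.array([-np.sin(j1),np.cos(j1),0]); return tcp@l-D-L*(x@l)
    s=np.linspace(-2.7,2.7,400);gv=[g(a) for a in s]
    for a,b,ga,gb in zip(s[:-1],s[1:],gv[:-1],gv[1:]):
        if ga*gb>0: continue
        j1=brentq(g,a,b); e=np.array([np.cos(j1),np.sin(j1),0]);l=np.array([-e[1],e[0],0])
        for sg in (1,):
            j5=np.arcsin(np.clip(x@l,-1,1)); v=(x-np.sin(j5)*l)/np.cos(j5); th=np.arctan2(-v[2],v@e)
            w4=tcp-L*x-D*l-L0*v; r=w4@e; z=w4[2]-Z0; d=np.hypot(r,z); F=np.hypot(FX,FZ)
            c=(d*d-L1**2-F**2)/(2*L1*F)
            if abs(c)>1: continue
            # forearm dir angle below? solve numerically over j2-j3: d fixed -> j3
            for s3 in (1,-1):
                be=s3*np.arccos(c) # angle from upper arm dir to forearm dir, clockwise +
                # upper arm dir angle a (from +z towards e)=j2 ; forearm dir angle from z toward e = j2+be
                ang=np.arctan2(r,z)
                j2=ang-np.arctan2(F*np.sin(be),L1+F*np.cos(be))
                # forearm: from z: pi/2+ph - atan2(FZ,FX) = j2+be
                ph=j2+be-np.pi/2+np.arctan2(FZ,FX); j3=j2-ph; j4=th-ph
                w=lambda a:(a+np.pi)%(2*np.pi)-np.pi
                q=np.array([j1,w(j2),w(j3),w(j4),j5,0])
                _,B,*_=fk(q); q[5]=w((B.inv()*Rt).as_rotvec()[0]); out.append(q)
    return out
def margin(q): return np.min(np.minimum(q-LIM[:,0],LIM[:,1]-q)[:5])
E
python3 - <<'E'
import kin,json,numpy as np
from kin import *
for l in open("states.txt"):
    q,t,r=json.loads(l); p,B,*_=fk(q); print(p-np.array(t),(B.inv()*R.from_rotvec(r)).as_rotvec())
E
```

```text
[-1.64901671e-04 -9.32514755e-06  1.67222070e-05] [-1.57079633e+00 -9.24860800e-17 -1.84972160e-16]
[-6.02440496e-05  2.62507190e-06  5.76628039e-05] [-1.57079633e+00  1.54143467e-16 -2.46629547e-16]
```

```bash
sed -i 's/^ROFF=0/ROFF=-np.pi\/2/' kin.py
python3 - <<'E'
from kin import *; from h import tool,world,PSI
best={}
for side in (1,-1):
  rows=[]
  for yaw in range(-60,61,5):
    for pitch in (-12,-10,-8,-6,-4,-2,0,3):
      for yh in (-.04,0,.04):
        ok=[];info=[]
        for xh,z in ((-.10,.068),(-.02,.068),(-.02,.165)):
            Rt=tool(np.radians(pitch),PSI+np.radians(yaw))
            c=[q for q in ik(world([xh,yh,z]),Rt) if margin(q)>.02 and np.sign(q[4])==side]
            if not c: break
            q=max(c,key=margin); ok.append(margin(q)); f=fk(q);info.append((q[:5].round(2).tolist(),round(q[5],2),f[3][2].round(3),f[4][2].round(3)))
        if len(ok)==3: rows.append((min(ok),yaw,pitch,yh,info))
  rows.sort(key=lambda r:-(r[0]))
  print(side,len(rows))
  for r in rows[:400:30]: print(r[:4]); [print("    ",i) for i in r[4]]
E
```

```text
1 89
(np.float64(0.2764482022268153), 60, -12, -0.04)
     ([-1.03, 0.91, -0.25, 1.48, 1.13], np.float64(0.46), np.float64(0.199), np.float64(0.13))
     ([-0.91, 0.94, -0.1, 1.45, 1.22], np.float64(0.63), np.float64(0.216), np.float64(0.13))
     ([-0.91, 0.8, -0.08, 1.6, 1.22], np.float64(0.63), np.float64(0.313), np.float64(0.227))
(np.float64(0.14401371237341554), 55, 0, -0.04)
     ([-1.06, 1.13, -0.2, 1.8, 1.23], np.float64(0.0), np.float64(0.068), np.float64(0.068))
     ([-0.94, 1.18, -0.02, 1.94, 1.36], np.float64(0.0), np.float64(0.068), np.float64(0.068))
     ([-0.94, 1.02, -0.07, 2.04, 1.36], np.float64(0.0), np.float64(0.165), np.float64(0.165))
(np.float64(0.09091644910202978), 55, 0, 0)
     ([-1.01, 1.11, -0.28, 1.74, 1.29], np.float64(-0.0), np.float64(0.068), np.float64(0.068))
     ([-0.88, 1.16, -0.1, 1.88, 1.41], np.float64(0.0), np.float64(0.068), np.float64(0.068))
     ([-0.88, 1.0, -0.15, 1.99, 1.41], np.float64(0.0), np.float64(0.165), np.float64(0.165))
-1 3
(np.float64(0.08304994465457338), -60, -12, 0.04)
     ([0.28, 0.61, -0.95, -0.54, -1.32], np.float64(-2.14), np.float64(0.25), np.float64(0.13))
     ([0.22, 0.67, -0.83, -0.66, -1.29], np.float64(-2.32), np.float64(0.235), np.float64(0.13))
     ([0.22, 0.44, -0.8, -0.4, -1.29], np.float64(-2.32), np.float64(0.332), np.float64(0.227))
```

Run:
```python
from kin import *; from h import tool,world,PSI
for pitch in (-35,-30,-25,-20,-15,-12,-9,-6,-3,0):
  for yh in (-.06,0,.06):
    res=[]
    for yaw in range(-70,71,4):
        ok=[];info=[]
        for xh,z in ((-.02,.068),(-.02,.165)):
            Rt=tool(np.radians(pitch),PSI+np.radians(yaw))
            c=[q for q in ik(world([xh,yh,z]),Rt) if margin(q)>.02]
            if not c: break
            q=max(c,key=margin); ok.append(margin(q)); f=fk(q);info.append((q[:5].round(2).tolist(),f[3].round(3).tolist()))
        if len(ok)==2: res.append((yaw,round(min(ok),2)))
    print(pitch,yh,res)
```

```text
-35 -0.06 [(-70, np.float64(0.4)), (-66, np.float64(0.33)), (-62, np.float64(0.26)), (-58, np.float64(0.19)), (-54, np.float64(0.13)), (-50, np.float64(0.08)), (-46, np.float64(0.03)), (18, np.float64(0.03)), (22, np.float64(0.08)), (26, np.float64(0.14)), (30, np.float64(0.21)), (34, np.float64(0.28)), (38, np.float64(0.35)), (42, np.float64(0.43)), (46, np.float64(0.51)), (50, np.float64(0.54)), (54, np.float64(0.55)), (58, np.float64(0.57)), (62, np.float64(0.58)), (66, np.float64(0.61)), (70, np.float64(0.63))]
-35 0 [(-70, np.float64(0.5)), (-66, np.float64(0.42)), (-62, np.float64(0.34)), (-58, np.float64(0.27)), (-54, np.float64(0.2)), (-50, np.float64(0.14)), (-46, np.float64(0.08)), (-42, np.float64(0.03)), (26, np.float64(0.04)), (30, np.float64(0.1)), (34, np.float64(0.17)), (38, np.float64(0.24)), (42, np.float64(0.31)), (46, np.float64(0.38)), (50, np.float64(0.46)), (54, np.float64(0.54)), (58, np.float64(0.55)), (62, np.float64(0.56)), (66, np.float64(0.58)), (70, np.float64(0.6))]
-35 0.06 [(-70, np.float64(0.51)), (-66, np.float64(0.52)), (-62, np.float64(0.45)), (-5
[... 8466 characters left out ...]
 (58, np.float64(0.06)), (62, np.float64(0.12)), (66, np.float64(0.18)), (70, np.float64(0.24))]
0 -0.06 [(-70, np.float64(0.08)), (-66, np.float64(0.08)), (-62, np.float64(0.03)), (46, np.float64(0.03)), (50, np.float64(0.09)), (54, np.float64(0.15)), (58, np.float64(0.21)), (62, np.float64(0.19)), (66, np.float64(0.14)), (70, np.float64(0.1))]
0 0 [(-66, np.float64(0.04)), (-62, np.float64(0.09)), (-58, np.float64(0.04)), (54, np.float64(0.08)), (58, np.float64(0.14)), (62, np.float64(0.2)), (66, np.float64(0.23)), (70, np.float64(0.18))]
0 0.06 [(-58, np.float64(0.08)), (-54, np.float64(0.05)), (58, np.float64(0.05)), (62, np.float64(0.11)), (66, np.float64(0.17)), (70, np.float64(0.23))]
```

```bash
cat >> kin.py <<'E'
from h import *
PT,YW=-12,46
def RG(pitch=None,yaw=None,roll=0):
    return tool(np.radians(PT if pitch is None else pitch),PSI+np.radians(YW if yaw is None else yaw))*R.from_rotvec([np.radians(roll),0,0])
def best(xh,yh,z,Rt):
    c=[q for q in ik(world([xh,yh,z]),Rt) if margin(q)>0 and q[4]>0]
    return max(c,key=margin) if c else None
def qrows(q0,q1,n):
    out=[];p,r,*_=fk(q0);P=[]
    for i in range(1,n+1):
        q=q0+(q1-q0)*i/n; p1,r1,*_=fk(q)
        d=r.inv().apply(p1-p)*100; a=np.degrees((r.inv()*r1).as_rotvec())
        d=d.round(2);a=a.round(1); out.append([*a.tolist(),*d.tolist(),1])
        p=p+r.apply(d/100); r=r*R.from_rotvec(np.radians(a)); P.append(p)
    return out,P,r
E
python3 - <<'E'
from kin import *
for yaw in (42,46,50):
  for pt in (-9,-12,-15):
    for yh in (.05,.07):
      o=[]
      for xh,z in ((-.11,.15),(-.11,.06),(-.025,.06),(-.025,.16)):
        q=best(xh,yh,z,RG(pt,yaw)); o.append(None if q is None else (round(margin(q),2),q.round(2).tolist()))
      # beaker perp distance at xh=-.025
      a=np.radians(yaw);n=np.array([np.sin(a),-np.cos(a)]);bk=hood([.476,-.262,0])[:2]-[-.025,yh]
      s=-(bk@[np.cos(a),np.sin(a)])
      print(yaw,pt,yh,"beaker perp %.3f s %.3f axis z %.3f"%(bk@n,s,.06-s*np.sin(np.radians(pt))),[None if x is None else x[0] for x in o],o[0],o[2])
E
```

```text
42 -9 0.05 beaker perp 0.091 s 0.201 axis z 0.091 [np.float64(0.09), np.float64(0.07), None, np.float64(0.01)] (np.float64(0.09), [-0.96, 0.37, -0.93, 0.35, 1.41, 1.49]) None
42 -9 0.07 beaker perp 0.106 s 0.214 axis z 0.094 [None, None, None, None] None None
42 -12 0.05 beaker perp 0.091 s 0.201 axis z 0.102 [np.float64(0.1), np.float64(0.05), np.float64(0.02), np.float64(0.06)] (np.float64(0.1), [-0.95, 0.32, -0.93, 0.33, 1.36, 1.55]) (np.float64(0.02), [-0.8, 0.64, -1.01, -0.69, 1.31, 2.2])
42 -12 0.07 beaker perp 0.106 s 0.214 axis z 0.105 [np.float64(0.01), None, None, np.float64(0.01)] (np.float64(0.01), [-0.91, 0.28, -1.02, 0.1, 1.36, 1.75]) None
42 -15 0.05 beaker perp 0.091 s 0.201 axis z 0.112 [np.float64(0.1), np.float64(0.04), np.float64(0.05), np.float64(0.1)] (np.float64(0.1), [-0.94, 0.28, -0.93, 0.33, 1.31, 1.6]) (np.float64(0.05), [-0.79, 0.58, -0.98, -0.52, 1.26, 2.13])
42 -15 0.07 beaker perp 0.106 s 0.214 axis z 0.116 [np.float64(0.02), None, np.float64(0.0), np.float64(0.05)] (np.float64(0.02), [-0.9, 0.24, -1.01, 0.15, 1.3, 1.75]) (np.float64(0.0), [-0.75, 0.6, 
[... 2203 characters left out ...]
 perp 0.075 s 0.227 axis z 0.107 [np.float64(0.16), np.float64(0.16), np.float64(0.14), np.float64(0.14)] (np.float64(0.16), [-0.91, 0.45, -0.74, 0.82, 1.34, 1.12]) (np.float64(0.14), [-0.77, 0.62, -0.79, -0.02, 1.36, 1.76])
50 -15 0.05 beaker perp 0.063 s 0.212 axis z 0.115 [np.float64(0.22), np.float64(0.22), np.float64(0.19), np.float64(0.19)] (np.float64(0.22), [-0.94, 0.44, -0.7, 0.87, 1.28, 1.12]) (np.float64(0.19), [-0.8, 0.6, -0.72, 0.21, 1.31, 1.62])
50 -15 0.07 beaker perp 0.075 s 0.227 axis z 0.119 [np.float64(0.21), np.float64(0.21), np.float64(0.2), np.float64(0.2)] (np.float64(0.21), [-0.9, 0.39, -0.76, 0.74, 1.29, 1.24]) (np.float64(0.2), [-0.76, 0.58, -0.78, 0.03, 1.3, 1.75])
```

Run:
```python
from kin import *
q0=np.array([-0.5596,-0.2678,-0.6458,0.6806,0.1493,1.8201])
q1=best(-.11,.06,.15,RG()); print(q1.round(3), np.degrees((fk(q0)[1].inv()*RG()).magnitude()))
o,P,r=qrows(q0,q1,12)
for x,p in zip(o,P): print(x,hood(p).round(3))
for i in (3,6,9,12): f=fk(q0+(q1-q0)*i/12); print([a.round(3).tolist() for a in f[2:]])
```

```text
[-0.932  0.388 -0.828  0.598  1.355  1.322] 66.37005758750254
[-0.1, 4.3, 4.1, 2.52, 0.68, -1.86, 1] [-0.127 -0.025  0.224]
[0.2, 3.8, 4.4, 2.31, 0.57, -1.65, 1] [-0.124 -0.01   0.2  ]
[0.6, 3.4, 4.7, 2.07, 0.48, -1.44, 1] [-0.123  0.005  0.179]
[0.8, 2.9, 4.9, 1.8, 0.41, -1.22, 1] [-0.122  0.019  0.162]
[1.1, 2.3, 5.2, 1.51, 0.36, -1.0, 1] [-0.121  0.032  0.149]
[1.3, 1.7, 5.5, 1.23, 0.33, -0.79, 1] [-0.12   0.044  0.14 ]
[1.5, 1.1, 5.6, 0.93, 0.32, -0.58, 1] [-0.119  0.054  0.135]
[1.5, 0.5, 5.7, 0.62, 0.34, -0.35, 1] [-0.118  0.062  0.133]
[1.7, -0.1, 5.8, 0.32, 0.36, -0.14, 1] [-0.116  0.067  0.134]
[1.6, -0.8, 5.8, 0.04, 0.42, 0.09, 1] [-0.114  0.068  0.138]
[1.6, -1.5, 5.9, -0.25, 0.47, 0.32, 1] [-0.112  0.066  0.143]
[1.6, -2.1, 5.8, -0.51, 0.55, 0.54, 1] [-0.11  0.06  0.15]
[[-0.043, 0.033, 0.75], [0.252, -0.193, 0.569], [0.337, -0.157, 0.435]]
[[0.023, -0.021, 0.751], [0.262, -0.242, 0.497], [0.33, -0.196, 0.358]]
[[0.077, -0.086, 0.739], [0.255, -0.283, 0.423], [0.309, -0.224, 0.282]]
[[0.117, -0.157, 0.714], [0.233, -0.313, 0.349], [0.277, -0.238, 0.212]]
```

Call:
servo_tool(
  steps=[
    [-0.1,4.3,4.1,2.5,0.7,-1.85,1],
    [0.2,3.8,4.4,2.3,0.55,-1.65,1],
    [0.6,3.4,4.7,2.05,0.5,-1.45,1],
    [0.8,2.9,4.9,1.8,0.4,-1.2,1],
    [1.1,2.3,5.2,1.5,0.35,-1.0,1],
    [1.3,1.7,5.5,1.25,0.35,-0.8,1],
  ],
)

```text
clock: 5.68
tcp_pos: [0.4907, -0.0649, 0.1397]
eef_rot: [0.983, 1.05, 0.01]
force: [0.5, -0.7, 0.2]
width: -0.0003
```

Call:
servo_tool(
  steps=[
    [1.5,1.1,5.6,0.95,0.3,-0.6,1],
    [1.5,0.5,5.7,0.6,0.35,-0.35,1],
    [1.7,-0.1,5.8,0.3,0.35,-0.15,1],
    [1.6,-0.8,5.8,0.05,0.4,0.1,1],
    [1.6,-1.5,5.9,-0.25,0.5,0.3,1],
    [1.6,-2.1,5.8,-0.5,0.55,0.55,1],
    [0,0,0,0,0,0,1],
  ],
)

```text
clock: 6.55
tcp_pos: [0.501, -0.0509, 0.1478]
eef_rot: [1.432, 0.691, 0.377]
force: [0.2, 0.5, -0.6]
width: -0.0003
```

```bash
sed -i 's/^from h import \*/from kin import */; s/RT()/RG()/' snap.py; python3 snap.py 3 wrist side top
```

```text
{'clock': np.float64(6.7), 'joint_pos': array([-0.9364,  0.393 , -0.8259,  0.6143,  1.3545,  1.3061]), 'tcp_pos': array([ 0.5014, -0.0517,  0.149 ]), 'eef_rot': array([1.4292, 0.6898, 0.3772]), 'force': array([-0.1955, -0.4909,  0.2717]), 'joint_torque': array([-7.84000e-02, -3.42614e+01,  1.20647e+01,  1.83840e+00,
        3.16110e+00,  1.01000e-02])}
toolx [[ 0.754  0.162  0.637]
 [ 0.624  0.129 -0.771]
 [-0.207  0.978 -0.004]]
hood tcp [-0.1114  0.0594  0.149 ] rot err deg [-0.2  0.  -0. ]
```

View pics/wrist3.png

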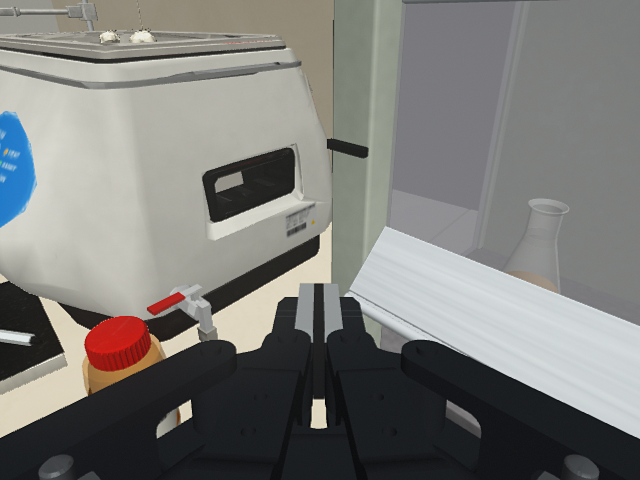

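View pics/side3.png

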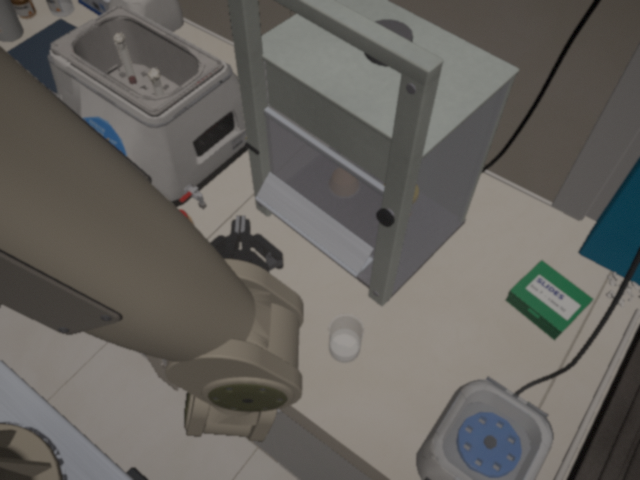

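```bash
cat > mark.py <<'E'
from kin import *
import sys
def markz(f,x0,x1,y0,y1,thr=70):
    g=f["pixels"].mean(2)[y0:y1,x0:x1]
    m=(g<thr).astype(np.uint8); n,lab,st,ce=cv2.connectedComponentsWithStats(m)
    i=1+np.argmax(st[1:,4]); 
    rect=cv2.minAreaRect(np.argwhere(lab==i)[:,::-1].astype(np.float32)); 
    c=(ce[i][0]+x0,ce[i][1]+y0); return c,st[i],rect
if __name__=="__main__":
    f=load("wrist3"); print(f["origin"]); c,st,rect=markz(f,322,380,130,165); print(c,st,rect)
    print(onx(f,*c,-.0145),onx(f,*c,-.017))
    crop("wrist3",310,120,120,90,6,"m3")
E
python3 mark.py
```

```text
[ 0.40486648 -0.13060059  0.24224975]
(np.float64(346.6406570841889), np.float64(148.08829568788502)) [  5   8  41  27 487] ((24.941564559936523, 17.724515914916992), (25.641592025756836, 39.12936782836914), 78.02386474609375)
[-0.0145      0.13704419  0.17155737] [-0.017       0.13477818  0.17251758]
```

View pics/m3.png

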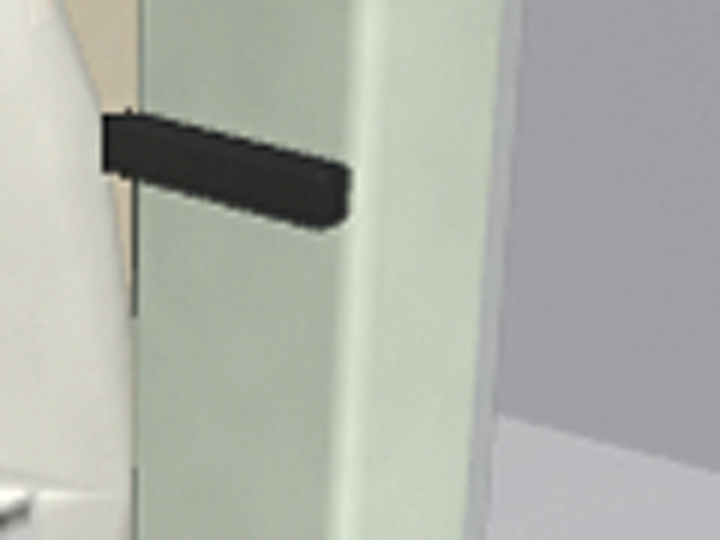

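Call:
servo_tool(
  steps=[
    [0,0,0,0.36,-1.7,0,1],
    [0,0,0,0.36,-1.7,0,1],
    [0,0,0,0.36,-1.7,0,1],
    [0,0,0,0.36,-1.7,0,1],
    [0,0,0,0.36,-1.7,0,1],
    [0,0,0,0,0,0,1],
  ],
)

```text
clock: 7.45
tcp_pos: [0.501, -0.0517, 0.0618]
eef_rot: [1.431, 0.689, 0.376]
force: [0.1, 0.2, -0.6]
width: 0.0005
```

```bash
python3 snap.py 4 wrist
```

```text
{'clock': np.float64(7.5), 'joint_pos': array([-0.9378,  0.6001, -0.8649,  0.369 ,  1.3558,  1.307 ]), 'tcp_pos': array([ 0.501 , -0.0518,  0.0623]), 'eef_rot': array([1.4316, 0.6882, 0.3766]), 'force': array([0.8477, 0.2875, 0.3214]), 'joint_torque': array([-4.69000e-02, -3.79081e+01,  5.28740e+00,  1.66990e+00,
        3.12780e+00,  5.80000e-03])}
toolx [[ 0.755  0.162  0.636]
 [ 0.623  0.127 -0.772]
 [-0.206  0.979 -0.005]]
hood tcp [-0.1117  0.0592  0.0623] rot err deg [-0.3  0.1 -0.1]
```

View pics/wrist4.png

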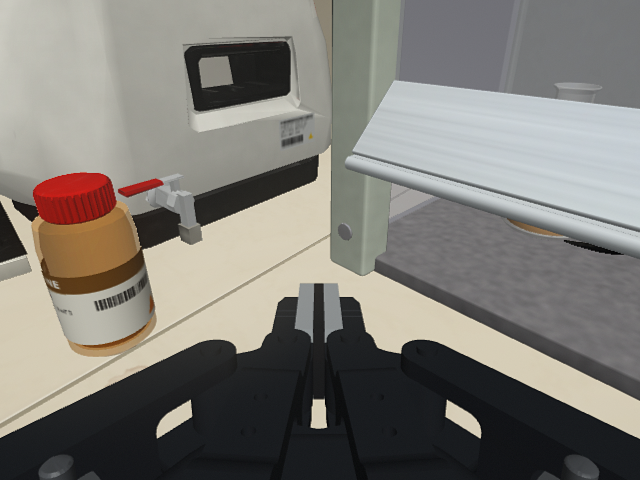

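Run:
```python
from kin import *
f=load("wrist4"); crop("wrist4",330,130,100,75,8,"m4")
for p in ((347,162),(349,168),(360,171)): print(p,onx(f,*p,-.040).round(4), onx(f,*p,-.0365).round(4))
```

```text
(347, 162) [-0.04    0.1125  0.0882] [-0.0365  0.1157  0.0867]
(349, 168) [-0.04    0.111   0.0853] [-0.0365  0.1142  0.0838]
(360, 171) [-0.04    0.1036  0.0855] [-0.0365  0.1065  0.0839]
```

View pics/m4.png

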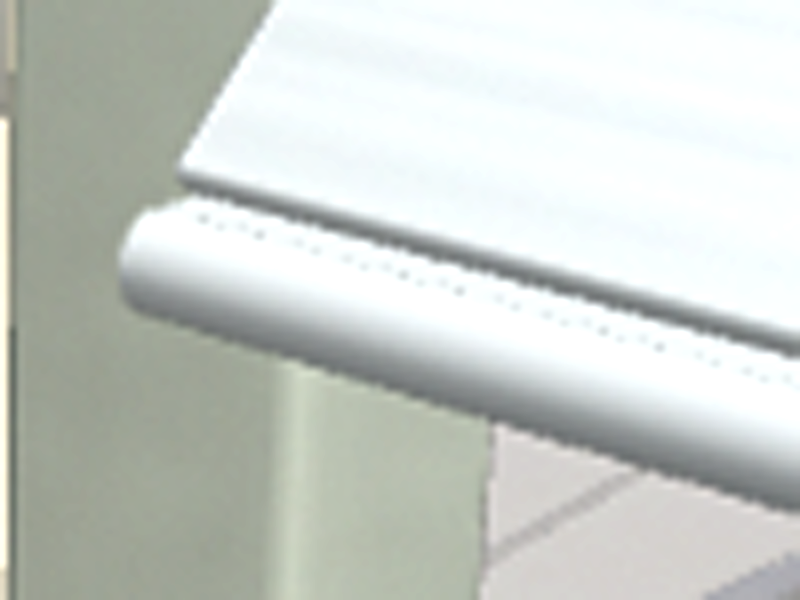

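Call:
servo_tool(
  steps=[
    [0,0,0,0.08,-0.4,0,1],
    [0,0,0,1.0,0.22,1.07,1],
    [0,0,0,1.0,0.22,1.07,1],
    [0,0,0,1.0,0.22,1.07,1],
    [0,0,0,1.0,0.22,1.07,1],
    [0,0,0,1.0,0.22,1.07,1],
    [0,0,0,1.0,0.22,1.07,1],
    [0,0,0,0,0,0,1],
  ],
)

```text
clock: 8.5
tcp_pos: [0.5885, -0.0619, 0.0576]
eef_rot: [1.434, 0.689, 0.375]
force: [-0.9, 1.5, -2.8]
width: 0.0003
```

```bash
python3 snap.py 5 wrist top
```

```text
{'clock': np.float64(8.6), 'joint_pos': array([-0.7859,  0.6219, -0.9098, -0.3865,  1.3425,  2.0146]), 'tcp_pos': array([ 0.5883, -0.062 ,  0.0578]), 'eef_rot': array([1.4345, 0.6887, 0.3752]), 'force': array([-1.7577,  2.1495, -3.8558]), 'joint_torque': array([ -0.8152, -44.6119,  10.349 ,  -3.9671,   3.3992,  -0.149 ])}
toolx [[ 0.755  0.164  0.635]
 [ 0.622  0.125 -0.773]
 [-0.206  0.978 -0.008]]
hood tcp [-0.0238  0.0587  0.0578] rot err deg [-0.5  0.1 -0.1]
```

View pics/wrist5.png

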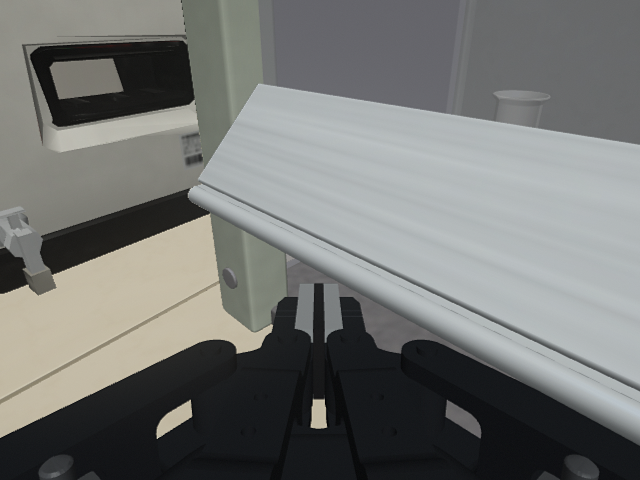

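View pics/top5.png

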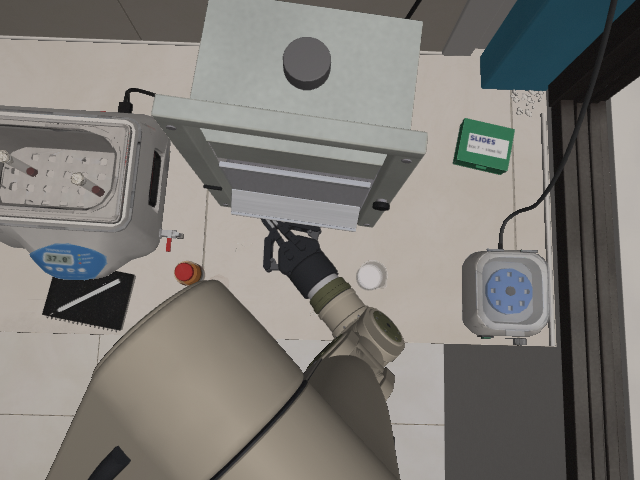

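Call:
servo_tool(
  steps=[
    [0,0,0,-0.66,-0.35,-0.72,1],
    [8,0,0,0,0,0,1],
    [8,0,0,0,0,0,1],
    [8,0,0,0,0,0,1],
    [8,0,0,0,0,0,1],
    [8,0,0,0,0,0,1],
    [0,0,0,0,0,0,1],
  ],
)

```text
clock: 9.48
tcp_pos: [0.5791, -0.0623, 0.0567]
eef_rot: [2.086, 0.863, 0.133]
force: [-0.8, -0.3, -0.5]
width: -0.0001
```

```bash
python3 snap.py 6 wrist
```

```text
{'clock': np.float64(9.525), 'joint_pos': array([-0.8018,  0.6173, -0.9108, -0.325 ,  1.3492,  2.6471]), 'tcp_pos': array([ 0.579 , -0.0622,  0.0566]), 'eef_rot': array([2.0852, 0.8627, 0.1337]), 'force': array([ 0.2237,  0.0582, -0.303 ]), 'joint_torque': array([ 2.20000e-03, -4.20158e+01,  7.89490e+00, -2.56780e+00,
        3.08170e+00,  1.33900e-01])}
toolx [[ 0.756  0.53   0.384]
 [ 0.622 -0.398 -0.675]
 [-0.205  0.748 -0.631]]
hood tcp [-0.033   0.0575  0.0566] rot err deg [-40.2   0.1  -0.2]
```

View pics/wrist6.png

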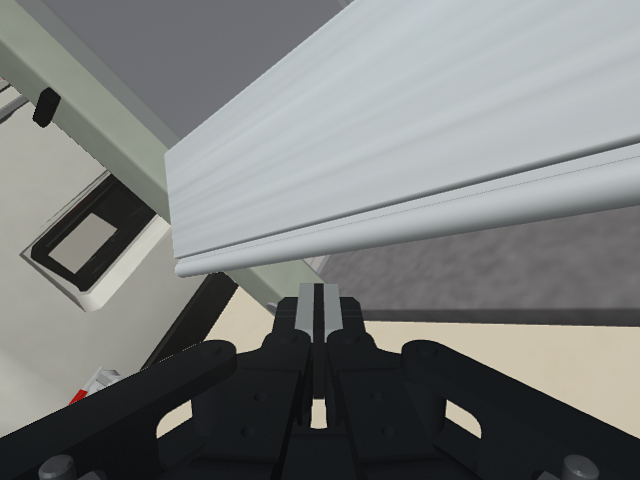

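Call:
servo_tool(
  steps=[
    [0,0,0,0.41,0.34,0.27,1],
    [0,0,0,0.41,0.34,0.27,1],
    [0,0,0,0,0,0,1],
  ],
)

```text
clock: 9.9
tcp_pos: [0.5909, -0.0632, 0.0562]
eef_rot: [2.086, 0.863, 0.133]
force: [0.3, 0.2, -0.4]
width: 0.0001
```

Call:
servo_tool(
  steps=[
    [0,0,0,-0.08,0.3,-0.25,1],
    [0,0,0,0,0,0,1],
  ],
)

```text
clock: 10.15
tcp_pos: [0.5906, -0.0631, 0.0603]
eef_rot: [2.088, 0.864, 0.132]
force: [-0.2, 0.3, -1.1]
width: -0.0002
```

Call:
servo_tool(
  steps=[
    [0,0,0,-0.08,0.3,-0.25,1],
    [0,0,0,0,0,0,1],
  ],
)

```text
clock: 10.4
tcp_pos: [0.5907, -0.0631, 0.0643]
eef_rot: [2.088, 0.864, 0.132]
force: [1.0, 0.1, -0.3]
width: -0.0002
```

Call:
servo_tool(
  steps=[
    [0,0,0,-0.08,0.3,-0.25,1],
    [0,0,0,0,0,0,1],
  ],
)

```text
clock: 10.65
tcp_pos: [0.5908, -0.0631, 0.0682]
eef_rot: [2.088, 0.864, 0.132]
force: [0.2, -0.5, 0.2]
width: -0.0003
```

Call:
servo_tool(
  steps=[
    [0,0,0,-0.08,0.3,-0.25,1],
    [0,0,0,0,0,0,1],
  ],
)

```text
clock: 10.9
tcp_pos: [0.5907, -0.0631, 0.0717]
eef_rot: [2.089, 0.864, 0.131]
force: [0.9, -0.5, -2.8]
width: 0.0001
```

Call:
servo_tool(
  steps=[
    [0,0,0,-0.08,0.3,-0.25,1],
    [0,0,0,0,0,0,1],
  ],
)

```text
clock: 11.15
tcp_pos: [0.5908, -0.0631, 0.076]
eef_rot: [2.089, 0.864, 0.132]
force: [0.8, -0.5, -3.1]
width: -0.0
```

```bash
python3 snap.py 7 wrist top
```

```text
{'clock': np.float64(11.25), 'joint_pos': array([-0.7837,  0.5768, -0.9051, -0.3494,  1.3421,  2.7235]), 'tcp_pos': array([ 0.5908, -0.063 ,  0.076 ]), 'eef_rot': array([2.0887, 0.8641, 0.1321]), 'force': array([ 0.2749, -0.4793, -2.5694]), 'joint_torque': array([ 1.49400e-01, -4.31676e+01,  1.01003e+01, -3.23160e+00,
        3.67990e+00, -1.00000e-03])}
toolx [[ 0.756  0.532  0.382]
 [ 0.622 -0.4   -0.673]
 [-0.205  0.746 -0.634]]
hood tcp [-0.0213  0.058   0.076 ] rot err deg [-40.4   0.1  -0.2]
```

View pics/wrist7.png

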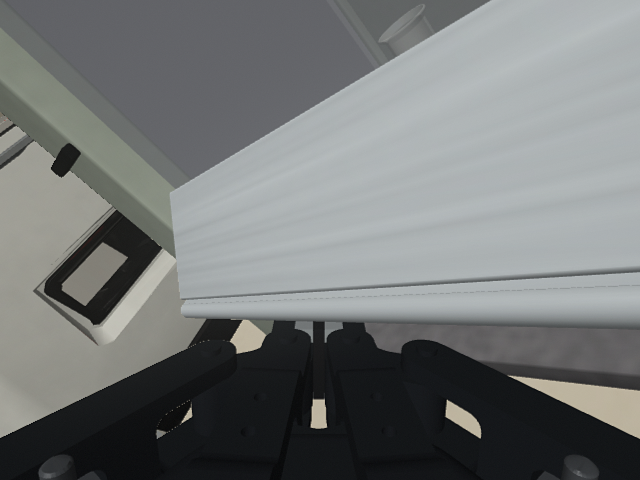

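Call:
servo_tool(
  steps=[
    [0,0,0,-0.1,0.37,-0.32,1],
    [0,0,0,-0.2,0.75,-0.63,1],
    [0,0,0,-0.2,0.75,-0.63,1],
    [0,0,0,-0.2,0.75,-0.63,1],
    [0,0,0,-0.2,0.75,-0.63,1],
    [0,0,0,-0.2,0.75,-0.63,1],
    [0,0,0,-0.14,0.52,-0.44,1],
    [0,0,0,-0.08,0.3,-0.25,1],
    [0,0,0,-0.04,0.15,-0.13,1],
    [0,0,0,0,0,0,1],
  ],
)

```text
clock: 12.5
tcp_pos: [0.5912, -0.0629, 0.144]
eef_rot: [2.089, 0.864, 0.133]
force: [-3.8, -1.0, -2.7]
width: -0.0001
```

```bash
python3 snap.py 8 wrist top side
```

```text
{'clock': np.float64(12.65), 'joint_pos': array([-0.7828,  0.4068, -0.8765, -0.1538,  1.3423,  2.7267]), 'tcp_pos': array([ 0.5913, -0.0629,  0.1439]), 'eef_rot': array([2.0888, 0.8644, 0.1328]), 'force': array([-2.449 , -0.5296, -1.7294]), 'joint_torque': array([ 3.45900e-01, -3.98846e+01,  1.69095e+01, -3.54410e+00,
        3.37590e+00,  2.29000e-02])}
toolx [[ 0.756  0.532  0.382]
 [ 0.622 -0.401 -0.673]
 [-0.205  0.746 -0.634]]
hood tcp [-0.0208  0.0581  0.1439] rot err deg [-40.4   0.1  -0.2]
```

View pics/wrist8.png

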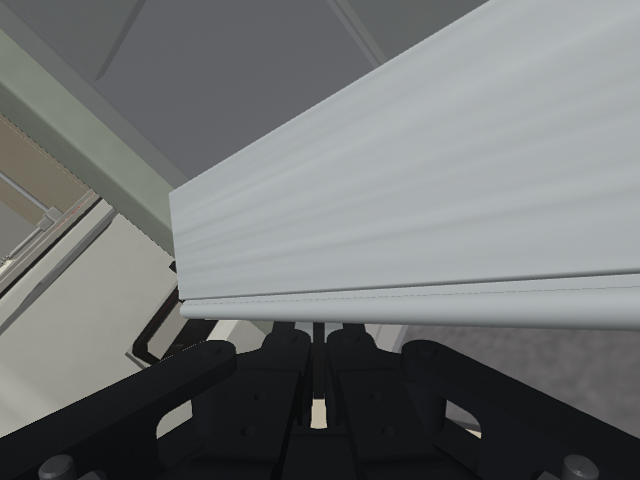

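View pics/top8.png

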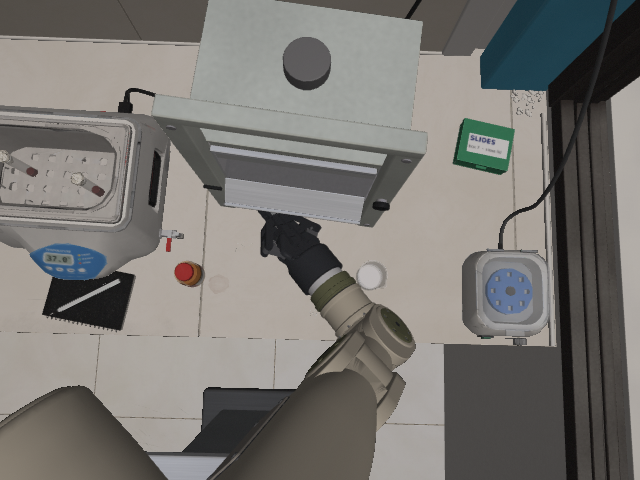

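View pics/side8.png

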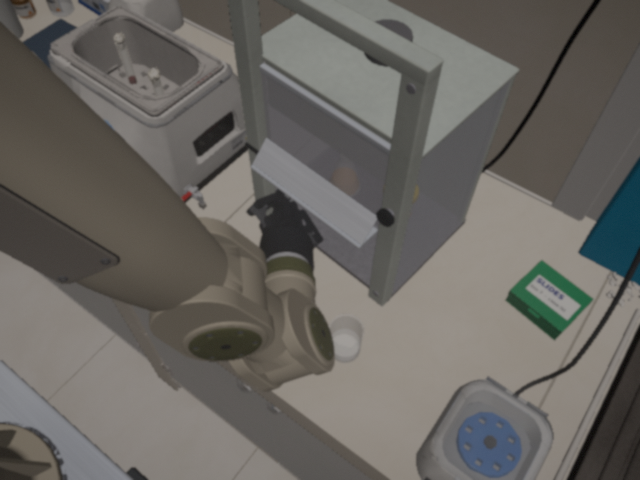

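Run:
```python
from h import *
crop("side8",240,130,60,45,13,"a1");crop("side8",340,205,60,45,13,"a2")
crop("top8",195,165,60,45,13,"a3");crop("top8",340,195,60,45,13,"a4")
a=[cv2.imread(f"pics/a{i}.png") for i in (1,2,3,4)]
m=np.vstack([np.hstack(a[:2]),np.hstack(a[2:])]);print(m.shape)
cv2.imwrite("pics/a.png",cv2.resize(m,(800,600)))
```

```text
(1170, 1560, 3)
```

View pics/a.png

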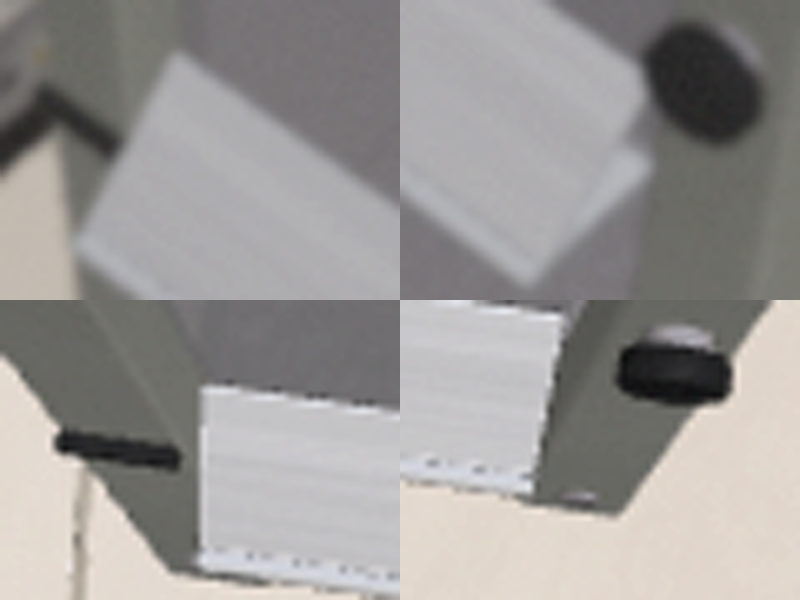

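Run:
```python
from h import *
S=load("side8");T=load("top8")
h=-.42
for n,a,b in (("L",(252.0+h,167.5+h),(224.7+h,205.2+h)),("R",(359.5+h,247.75+h),(360.2+h,223.8+h))):
    p,g=tri(S,a,T,b); print(n,hood(p).round(4),round(g,4),"side",onx(S,*a,-.04).round(4),"top",onx(T,*b,-.04).round(4))
```

```text
L [-0.0399  0.1111  0.1652] 0.0014 side [-0.04    0.1098  0.1665] top [-0.04    0.1119  0.1627]
R [-0.0404 -0.1107  0.1683] 0.0011 side [-0.04   -0.1097  0.1667] top [-0.04   -0.111   0.1688]
```

Call:
servo_tool(
  steps=[
    [0,0,0,0.12,-0.45,0.38,1],
    [0,0,0,0.12,-0.45,0.38,1],
    [0,0,0,-1.23,-1.03,-0.82,1],
    [0,0,0,-1.23,-1.03,-0.82,1],
    [0,0,0,-1.23,-1.03,-0.82,1],
    [0,0,0,-1.23,-1.03,-0.82,1],
    [0,0,0,-1.23,-1.03,-0.82,1],
    [-8,0,0,0.33,-1.2,1.0,1],
    [-8,0,0,0,0,0,1],
    [-8,0,0,0,0,0,1],
  ],
)

```text
clock: 13.9
tcp_pos: [0.5018, -0.0533, 0.1156]
eef_rot: [1.692, 0.76, 0.289]
force: [0.1, 0.3, -0.6]
width: -0.0002
```

Call:
servo_tool(
  steps=[
    [-8,0,0,0,0,0,1],
    [-8,0,0,0.2,-1,0,1],
    [0,0,0,0,0,0,1],
    [0,0,0,0,0,0,1],
  ],
)

```text
clock: 14.4
tcp_pos: [0.5007, -0.052, 0.106]
eef_rot: [1.435, 0.688, 0.375]
force: [0.3, -0.2, 0.3]
width: -0.0005
```

```bash
python3 snap.py 9 wrist
```

```text
{'clock': np.float64(14.45), 'joint_pos': array([-0.9389,  0.4927, -0.8526,  0.4893,  1.3566,  1.3088]), 'tcp_pos': array([ 0.5007, -0.052 ,  0.1061]), 'eef_rot': array([1.4346, 0.6874, 0.3755]), 'force': array([ 0.8144, -0.8122,  0.0344]), 'joint_torque': array([ 9.00000e-04, -3.64703e+01,  8.71250e+00,  1.85370e+00,
        3.18650e+00,  1.49000e-02])}
toolx [[ 0.756  0.163  0.634]
 [ 0.622  0.124 -0.773]
 [-0.205  0.979 -0.008]]
hood tcp [-0.112   0.0589  0.1061] rot err deg [-0.5  0.2 -0.2]
```

View pics/wrist9.png

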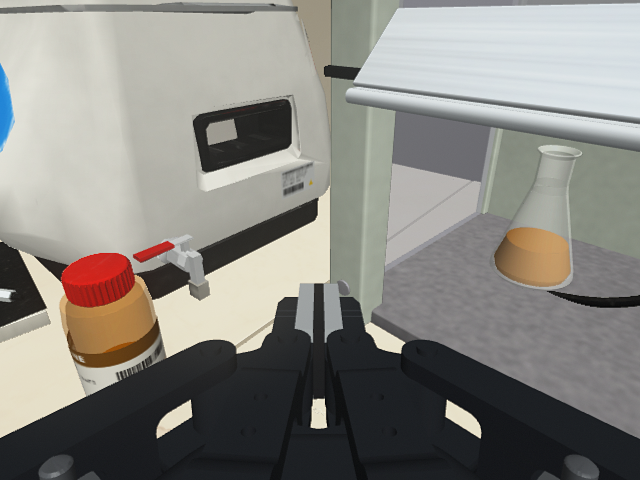

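Run:
```python
from kin import *
f=load("wrist9"); crop("wrist9",315,50,80,60,10,"m9"); print(f["origin"],hood(f["origin"]))
```

```text
[ 0.40418489 -0.13147441  0.20018999] [-0.19913645 -0.03072889  0.20018999]
```

View pics/m9.png

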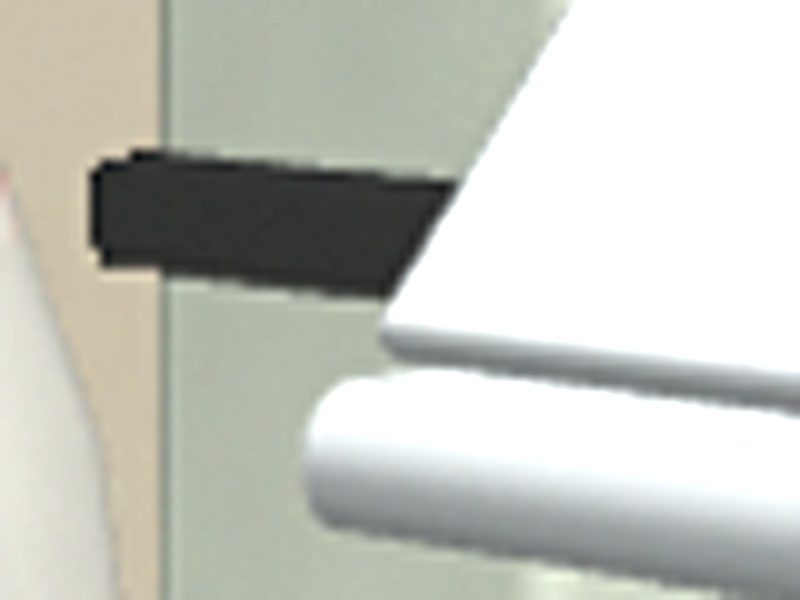

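```bash
cat > rel.py <<'E'
from kin import *
def rel(f,cx,cy,s,botpts,toppts,lippts):
    c=lambda p:(p[0]/s+cx-.5+.5/s,p[1]/s+cy-.5+.5/s)
    b=[onx(f,*c(p),-.017) for p in botpts]; t=[onx(f,*c(p),-.012) for p in toppts]; l=[onx(f,*c(p),-.0372) for p in lippts]
    for n,a in (("bot",b),("top",t),("lip",l)): print(n,np.round(a,4).tolist())
    zm=(np.mean([x[2] for x in b])+np.mean([x[2] for x in t]))/2; zl=np.mean([x[2] for x in l]); print("mark",zm.round(4),"h",np.mean([x[2] for x in t])-np.mean([x[2] for x in b]),"lip",zl.round(4),"to go",(zm-zl).round(4))
if __name__=="__main__":
    rel(load("wrist9"),315,50,10,[(165,273),(250,285),(350,295)],[(170,152),(280,166),(400,179)],[(340,528),(440,545),(540,562),(640,580)])
E
python3 rel.py
```

```text
bot [[-0.017, 0.1461, 0.1692], [-0.017, 0.1396, 0.1691], [-0.017, 0.1322, 0.1692]]
top [[-0.012, 0.1506, 0.1749], [-0.012, 0.1421, 0.1747], [-0.012, 0.1332, 0.1746]]
lip [[-0.0372, 0.1144, 0.1617], [-0.0372, 0.1079, 0.1617], [-0.0372, 0.1016, 0.1617], [-0.0372, 0.0956, 0.1616]]
mark 0.1719 h 0.005577465018843514 lip 0.1617 to go 0.0103
```

Call:
servo_tool(
  steps=[
    [0,0,0,-0.3,1.45,0,1],
    [8,0,0,0,0,0,1],
    [8,0,0,0,0,0,1],
    [8,0,0,0,0,0,1],
    [8,0,0,0,0,0,1],
    [8,0,0,0,0,0,1],
    [0,0,0,1.04,0.87,0.69,1],
    [0,0,0,1.04,0.87,0.69,1],
    [0,0,0,1.04,0.87,0.69,1],
  ],
)

```text
clock: 15.58
tcp_pos: [0.5466, -0.0571, 0.1212]
eef_rot: [2.09, 0.864, 0.132]
force: [-0.3, 0.1, 0.5]
width: -0.0002
```

Call:
servo_tool(
  steps=[
    [0,0,0,1.04,0.87,0.69,1],
    [0,0,0,1.04,0.87,0.69,1],
    [0,0,0,1.04,0.87,0.69,1],
    [0,0,0,0,0,0,1],
    [0,0,0,0,0,0,1],
  ],
)

```text
clock: 16.2
tcp_pos: [0.5909, -0.0615, 0.1206]
eef_rot: [2.09, 0.865, 0.131]
force: [0.4, 0.3, 0.4]
width: -0.0001
```

```bash
python3 snap.py 10 wrist
```

```text
{'clock': np.float64(16.25), 'joint_pos': array([-0.7812,  0.4623, -0.8941, -0.2326,  1.3408,  2.7343]), 'tcp_pos': array([ 0.5909, -0.0617,  0.1206]), 'eef_rot': array([2.0903, 0.8648, 0.1311]), 'force': array([-0.27  ,  0.5268,  0.7532]), 'joint_torque': array([ 1.21200e-01, -3.97038e+01,  1.35317e+01, -3.14260e+00,
        2.97210e+00, -4.10000e-03])}
toolx [[ 0.756  0.533  0.381]
 [ 0.622 -0.402 -0.672]
 [-0.206  0.745 -0.635]]
hood tcp [-0.0213  0.0593  0.1206] rot err deg [-40.5   0.1  -0.2]
```

Call:
servo_tool(
  steps=[
    [0,0,0,-0.16,0.6,-0.51,1],
    [0,0,0,-0.16,0.6,-0.51,1],
    [0,0,0,-0.08,0.3,-0.25,1],
    [0,0,0,-0.08,0.3,-0.25,1],
    [0,0,0,-0.08,0.3,-0.25,1],
    [0,0,0,-0.04,0.15,-0.13,1],
    [0,0,0,-0.04,0.15,-0.13,1],
    [0,0,0,0,0,0,1],
    [0,0,0,0,0,0,1],
  ],
)

```text
clock: 17.38
tcp_pos: [0.5916, -0.0619, 0.1527]
eef_rot: [2.089, 0.864, 0.132]
force: [0.9, -2.4, -3.7]
width: -0.0
```

Call:
servo_tool(
  steps=[
    [0,0,0,0.12,-0.45,0.38,1],
    [0,0,0,0.2,-0.75,0.63,1],
    [0,0,0,-1.23,-1.03,-0.82,1],
    [0,0,0,-1.23,-1.03,-0.82,1],
    [0,0,0,-1.23,-1.03,-0.82,1],
    [0,0,0,-1.23,-1.03,-0.82,1],
    [0,0,0,-1.23,-1.03,-0.82,1],
    [-8,0,0,0.33,-1.2,1.0,1],
    [-8,0,0,0,0,0,1],
    [-8,0,0,0,0,0,1],
  ],
)

```text
clock: 18.62
tcp_pos: [0.5019, -0.0517, 0.1203]
eef_rot: [1.693, 0.76, 0.289]
force: [0.1, 0.1, -0.7]
width: 0.0
```

Call:
servo_tool(
  steps=[
    [-8,0,0,0,0,0,1],
    [-8,0,0,0.2,-1,0,1],
    [0,0,0,0,0,0,1],
    [0,0,0,0,0,0,1],
  ],
)

```text
clock: 19.12
tcp_pos: [0.5009, -0.0506, 0.1108]
eef_rot: [1.436, 0.688, 0.375]
force: [0.3, -0.2, 0.6]
width: 0.0001
```

```bash
python3 snap.py 11 wrist; python3 -c "
from h import *
crop('wrist11',315,50,80,60,10,'m11')"
```

```text
{'clock': np.float64(19.175), 'joint_pos': array([-0.9362,  0.478 , -0.856 ,  0.4886,  1.3574,  1.3215]), 'tcp_pos': array([ 0.501 , -0.0507,  0.1109]), 'eef_rot': array([1.4351, 0.6874, 0.3755]), 'force': array([-0.0599, -0.8176,  0.2977]), 'joint_torque': array([ 4.90000e-03, -3.60895e+01,  9.08830e+00,  1.77190e+00,
        3.19730e+00,  1.48000e-02])}
toolx [[ 0.756  0.164  0.634]
 [ 0.622  0.124 -0.773]
 [-0.205  0.979 -0.008]]
hood tcp [-0.1119  0.0603  0.1109] rot err deg [-0.5  0.2 -0.2]
```

View pics/m11.png

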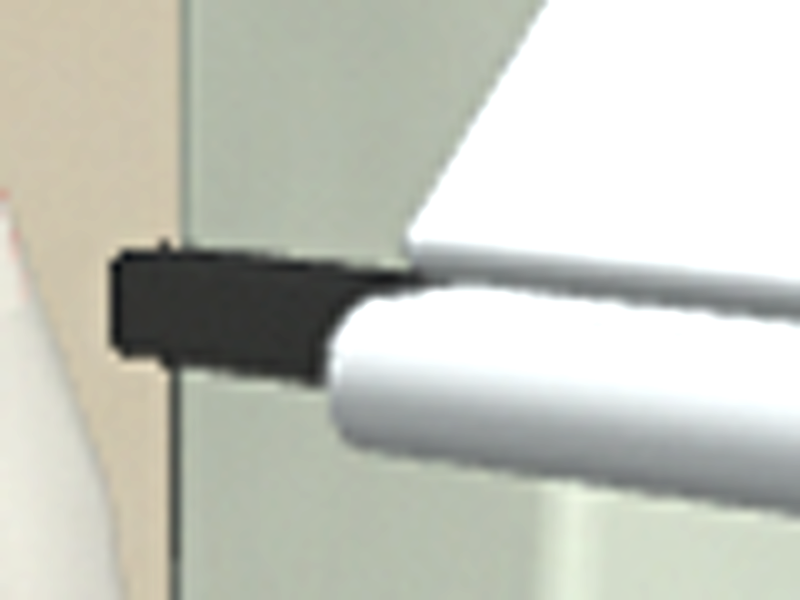

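View pics/wrist11.png

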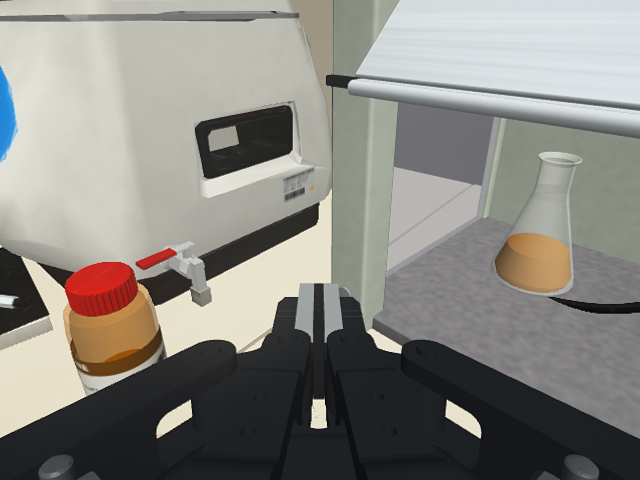

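Run:
```python
from rel import *
f=load("wrist11"); print(hood(f["origin"]))
rel(f,315,50,10,[(185,366),(250,375),(310,383)],[(195,250),(270,258),(370,270)],[(370,449),(450,459),(550,474),(700,499)])
```

```text
[-0.19908345 -0.02933233  0.20498471]
bot [[-0.017, 0.1459, 0.1692], [-0.017, 0.1409, 0.1692], [-0.017, 0.1363, 0.1692]]
top [[-0.012, 0.15, 0.1746], [-0.012, 0.1441, 0.1746], [-0.012, 0.1366, 0.1746]]
lip [[-0.0372, 0.1139, 0.1705], [-0.0372, 0.1088, 0.1706], [-0.0372, 0.1027, 0.1706], [-0.0372, 0.0938, 0.1705]]
mark 0.1719 h 0.00542789304686242 lip 0.1705 to go 0.0014
```

The wrist view now shows the lip's underside 1.4 mm below the mark's mid-height. I'll do one more small nudge from beneath, since there's plenty of time.

Call:
servo_tool(
  steps=[
    [0,0,0,-0.2,0.98,0,1],
    [8,0,0,0,0,0,1],
    [8,0,0,0,0,0,1],
    [8,0,0,0,0,0,1],
    [8,0,0,0,0,0,1],
    [8,0,0,0,0,0,1],
    [0,0,0,1.04,0.87,0.69,1],
    [0,0,0,1.04,0.87,0.69,1],
    [0,0,0,1.04,0.87,0.69,1],
  ],
)

```text
clock: 20.3
tcp_pos: [0.547, -0.0558, 0.1219]
eef_rot: [2.089, 0.864, 0.132]
force: [-1.3, -0.1, -0.9]
width: 0.0004
```

Call:
servo_tool(
  steps=[
    [0,0,0,1.04,0.87,0.69,1],
    [0,0,0,1.04,0.87,0.69,1],
    [0,0,0,1.04,0.87,0.69,1],
    [0,0,0,0,0,0,1],
    [0,0,0,0,0,0,1],
  ],
)

```text
clock: 20.92
tcp_pos: [0.5912, -0.0602, 0.121]
eef_rot: [2.09, 0.865, 0.132]
force: [-0.0, 0.1, 0.3]
width: 0.0001
```

Call:
servo_tool(
  steps=[
    [0,0,0,-0.16,0.6,-0.51,1],
    [0,0,0,-0.16,0.6,-0.51,1],
    [0,0,0,-0.12,0.45,-0.38,1],
    [0,0,0,-0.08,0.3,-0.25,1],
    [0,0,0,-0.04,0.15,-0.13,1],
    [0,0,0,0,0,0,1],
  ],
)

```text
clock: 21.68
tcp_pos: [0.5919, -0.0605, 0.1489]
eef_rot: [2.089, 0.864, 0.132]
force: [-0.1, -0.3, 0.2]
width: 0.0002
```

Call:
servo_tool(
  steps=[
    [0,0,0,-0.06,0.22,-0.19,1],
    [0,0,0,-0.03,0.1,-0.1,1],
    [0,0,0,-0.02,0.07,-0.06,1],
    [0,0,0,0,0,0,1],
    [0,0,0,0,0,0,1],
  ],
)

```text
clock: 22.3
tcp_pos: [0.5917, -0.0604, 0.1538]
eef_rot: [2.089, 0.864, 0.131]
force: [1.5, 0.3, -5.1]
width: -0.0002
```

Now I'll back off again and check.

Call:
servo_tool(
  steps=[
    [0,0,0,0.12,-0.45,0.38,1],
    [0,0,0,0.2,-0.75,0.63,1],
    [0,0,0,-1.23,-1.03,-0.82,1],
    [0,0,0,-1.23,-1.03,-0.82,1],
    [0,0,0,-1.23,-1.03,-0.82,1],
    [0,0,0,-1.23,-1.03,-0.82,1],
    [0,0,0,-1.23,-1.03,-0.82,1],
    [-8,0,0,0.33,-1.2,1.0,1],
    [-8,0,0,0,0,0,1],
    [-8,0,0,0,0,0,1],
  ],
)

```text
clock: 23.55
tcp_pos: [0.5021, -0.0505, 0.1219]
eef_rot: [1.693, 0.76, 0.289]
force: [-0.2, 0.5, -0.4]
width: -0.0002
```

Call:
servo_tool(
  steps=[
    [-8,0,0,0,0,0,1],
    [-8,0,0,0.2,-1,0,1],
    [0,0,0,0,0,0,1],
    [0,0,0,0,0,0,1],
    [0,0,0,0,0,0,1],
  ],
)

```text
clock: 24.18
tcp_pos: [0.5012, -0.0493, 0.1125]
eef_rot: [1.434, 0.687, 0.376]
force: [-0.8, 0.3, -0.0]
width: 0.0001
```

```bash
python3 snap.py 12 wrist top side; python3 -c "
from h import *
crop('wrist12',315,50,80,60,10,'m12')"
```

```text
{'clock': np.float64(24.325), 'joint_pos': array([-0.9335,  0.4706, -0.8611,  0.4781,  1.3578,  1.3328]), 'tcp_pos': array([ 0.5011, -0.0493,  0.1125]), 'eef_rot': array([1.4332, 0.6871, 0.3757]), 'force': array([-0.1196,  0.0653,  0.2621]), 'joint_torque': array([-1.80000e-03, -3.60017e+01,  9.31990e+00,  1.69200e+00,
        3.21190e+00,  7.70000e-03])}
toolx [[ 0.756  0.163  0.634]
 [ 0.622  0.126 -0.773]
 [-0.205  0.979 -0.006]]
hood tcp [-0.1119  0.0616  0.1125] rot err deg [-0.4  0.2 -0.1]
```

View pics/m12.png

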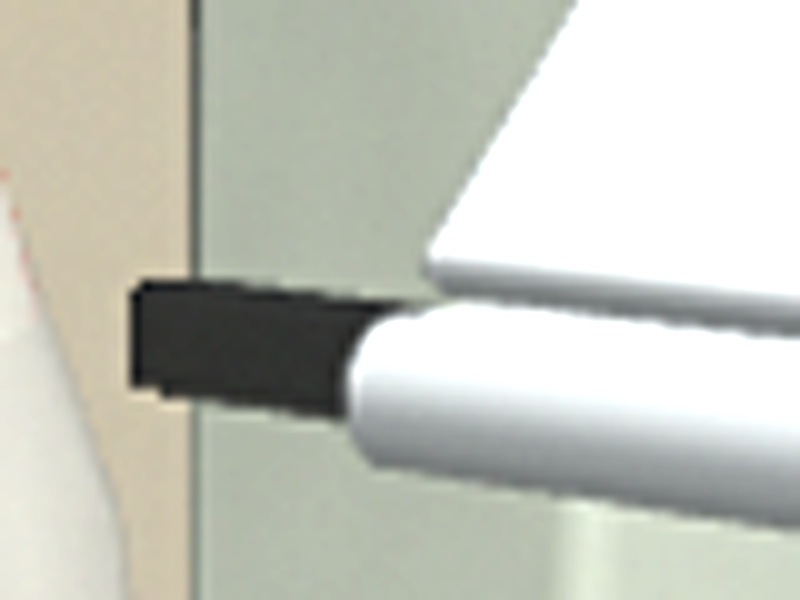

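View pics/top12.png

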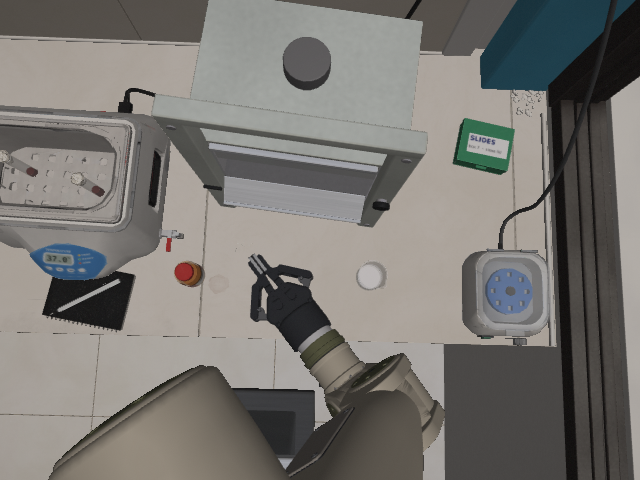

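Run:
```python
from rel import *
f=load("wrist12"); print(hood(f["origin"]))
rel(f,315,50,10,[(205,402),(270,411),(330,419)],[(205,283),(270,290),(380,302)],[(400,472),(480,484),(580,499),(700,516)])
# bottle / beaker moved?
a,b=load("top0"),load("top12")
for n,(x0,x1,y0,y1) in (("bottle",(165,210,255,292)),("beaker",(350,392,256,298))):
    d=np.abs(a["pixels"][y0:y1,x0:x1].astype(int)-b["pixels"][y0:y1,x0:x1]).mean(2); print(n,d.mean().round(2),d.max())
```

```text
[-0.19904535 -0.02797909  0.2066947 ]
bot [[-0.017, 0.1456, 0.1691], [-0.017, 0.1406, 0.1691], [-0.017, 0.1361, 0.1691]]
top [[-0.012, 0.1505, 0.1745], [-0.012, 0.1454, 0.1746], [-0.012, 0.1371, 0.1747]]
lip [[-0.0372, 0.1133, 0.1713], [-0.0372, 0.1082, 0.1713], [-0.0372, 0.1021, 0.1714], [-0.0372, 0.0951, 0.1714]]
mark 0.1719 h 0.005512916306125382 lip 0.1714 to go 0.0005
bottle 8.27 12.333333333333334
beaker 10.3 13.0
```

```bash
python3 -c "
from cell import *
print(get_state()['force'],get_state()['clock']); print(job_done())"
```

```text
[-0.11957959  0.06528933  0.26205352] 24.325
the job is handed in; nothing more can be done
None
```

I pushed the window up from beneath its lip with the shut fingertips, in three lifts, then backed off and handed in at 24.3 s. The lip's underside now stands within about 0.5 mm of the middle of the bar mark on the left post.

**Last checks**
- **Height:** the last wrist picture put the lip's underside at 171.4 mm and the mark's mid-height at 171.9 mm. The mark read 5.5 mm high in the same view, against the true 6 mm.
- **Arm clear:** the fingers were about 7 cm in front of the lip, with about 0.3 N on the wrist, which is sensor noise.
- **Bottle and beaker:** the top view showed only an even brightness change at both, so neither had moved.

**What disagreed or went differently**
- **Camera readings:** the side and top cameras read the lip about 3 to 5 mm higher than the wrist camera. I put this down to the dark underside of the lip's nose. I relied on the wrist camera because it shows lip and mark together.
- **Approach angle:** the arm cannot point straight in at that height, so I came in about 46 degrees from the right. An earlier attempt at a straight approach ran up against the elbow limit without passing it.
- **First contact:** on the first entry something touched the lip's underside at about 4–5 N. It was probably a finger knuckle, not a fingertip, and it may have raised the window a few millimetres. I rolled the tool 40 degrees so that only the tips pushed after that.

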